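# Hook the test probe onto the middle post of the door-entry supply

### The job

The reception's door-entry supply lies open on the counter for fault finding. Take the plunger hook probe from its rest, press its plunger so that the hook comes out, catch the middle of the three bent brass posts inside the hook, and let the plunger go so that the hook draws tight and the probe hangs on that post by itself, let go by the gripper. The strip is brittle: feel for the post gently, with no more than about 10 newtons; do not drop the probe on the counter, and leave the other things where they are.

Things in the scene. Friction and masses are not known exactly. Their poses are not given: they have to be found in the camera images.
- probe: Plunger hook probe, black plastic with a steel hook, 60 g, lying level in the rest, nose away from the robot. Origin: on its long axis at the front face of the finger guard; +x forward along the axis, +y left, +z up. Square barrel 11 mm wide and high from x = 0 to the flat nose at x = 50 mm (last 6 mm: 13 mm wide). Behind the guard a square sleeve, 13 mm wide and high, x = -24 to -4 mm.
- guard (a point): Centre of the front face of the finger guard (the probe's origin): upright plate 4 mm thick (x = -4 to 0), 32 mm wide, 40 mm high (z = -20 to +20). The probe is worked by squeezing this face and the rear of the thumb plate together along the axis, the fingers above the barrel (its top is 5.5 mm above the axis; the sleeve's 6.5 mm). A grip of about 50 N holds it stiff and straight.
- thumb (a point): Centre of the thumb plate's rear face, moving with the plunger: plate 5 mm thick, 28 mm wide, 36 mm high. It is 42 mm behind the guard's front face with the plunger out, 31.5 mm with it fully pressed. Axes as the probe's.
- plunger (a joint): How far the thumb plate is pressed in = how far the hook is out, in m: 0 (let go, hook shut against the nose) to 0.0105 (fully pressed, a firm stop). The spring pushes back with 5 N at 0 and 12 N at 0.0105. With the hook shut on a post it stays at about 0.003 to 0.004.
- nose (a point): Centre of the probe's flat nose, 13 mm wide and 11 mm high, 50 mm ahead of the guard's front face on the axis. Axes as the probe's.
- hook (a point): Middle of the hook's cross piece. The hook is a level J of flat steel, 4 mm high. Cross piece: 3 mm thick, y = -5.5 to +6.5, inner face 2 mm + joint value ahead of the nose. Shank: y = +3.5 to +6.5, runs back into the nose. Lip at y = -5.5 to -3.5, turned 2 mm back to the nose. So it is open to -y (the probe's right): mouth 10.5 mm from lip to nose when fully pressed.
- rest: Aluminium probe rest, base 84 x 50 mm, fixed, with two open-topped forks in which the probe lies, its axis 40 mm above the counter; the forks' cheeks end 42 mm above the counter. Origin: at counter level below the probe's origin; axes as the probe's as it lies there.
- unit: Open door-entry supply: grey tray 130 x 190 mm, walls 40 mm high, fixed. Origin: centre of underside; x to its back (away from the robot), y left. Black terminal strip at the front (x = -57 to -33 mm, top 20 mm up, ribs to 24 mm midway between posts) with three upright brass posts at x = -45, y = +50, 0, -50 mm. Front wall at x = -65; transformer and other parts, up to 45 mm high, at x above 5.
- post_foot (a point): Foot of the middle post, on the strip's top, 20 mm above the counter; axes as the supply's. Round bar 6 mm thick, an 11 mm nut from 54 to 60 mm above the foot; best caught 28 to 46 mm above it, over the tray's wall. Every post is bent: it leans from its foot by up to 0.28 rad forward or back and 0.22 left or right (10 and 8 mm at 37 mm up) and stays so. Only feeling or looking tells which way.
- screwdriver: Screwdriver with a grey handle, 160 mm long, lying between the supply and the rest. Leave alone.
- mug: White mug, 80 mm wide, 90 mm high. Leave alone.
- meter: Black hand-held meter, 85 x 165 x 40 mm, lying on its back. Leave alone.
- cover: Grey cover of the supply, 128 x 188 x 30 mm, lying open side up. Leave alone.
- stapler: Black stapler, 130 mm long, 41 mm high. Leave alone.
- keys: Bunch of two brass keys and a white tag, lying flat. Leave alone.
- sanitiser: Clear bottle, 60 mm wide, 170 mm high. Leave alone.
Not all that is in view belongs to the job. What is shaped like the probe but red is not meant.

How it is judged:
On the way, in this order (a step that is already met when the one before it is completed fails the run):
1. the probe has been lifted clear of its rest (z of probe in the frame of rest above 0.06 m and contact force between probe and rest below 0.01 N), for 0.1 s.
2. the plunger is held pressed, hook out, with the nose close up to the middle post (value of joint plunger above 0.008 m and horizontal distance between nose and post_foot below 0.026 m and z of nose in the frame of post_foot below 0.055 m), for 0.1 s.
At the end, for the whole second after the job is handed in: The hook is shut on the middle post (plunger at 2.2 to 5.5 mm, let go, pressing with over 2 N), the nose within 26 mm of the post's foot seen from above and 20 to 55 mm above it; the probe level within 0.45 rad, at rest, its origin over 22 mm above the counter (value of joint plunger between 0.0022 and 0.0055 m and contact force between probe and unit above 2 N and horizontal distance between nose and post_foot below 0.026 m and z of nose in the frame of post_foot between 0.02 and 0.055 m and angle between probe's own z axis and vertical below 0.45 rad and linear speed of probe below 0.02 m/s and height (world z) of probe above 0.022 m); the robot touches nothing.
It fails at once if with the plunger held pressed (hook out), the probe pushes on the supply or its posts with more than 12 N (value of joint plunger above 0.0065 m and contact force between probe and unit above 12 N).
It fails at once if the probe presses on the supply or its posts with more than 25 N (contact force between probe and unit above 25 N).
It fails at once if the robot itself presses on the supply with more than 10 N (contact force between any of the fingers, the arm and unit above 10 N).
It fails at once if the probe is dropped on the counter (height (world z) of probe below 0.018 m).
It fails at once if another thing is moved by more than 20 mm (distance of any of screwdriver, mug, meter, cover, stapler, keys, sanitiser from where it was at the start of the episode above 0.02 m).
It also fails if it takes over 64 s, if anything falls off the work surface, if the arm or the gripper's body presses on something with over 40 N, if the wrist force passes 120 N, or if a joint passes its speed limit or range.

### The arm

A 7-joint arm with a two-finger parallel gripper is mounted at the origin on the work surface. World frame = base frame: x ahead of the robot, y to its left, z up, the work surface at z = 0. Lengths are in m, angles in rad, forces in N, time in s.
With the tool pointing down it reaches from about 0.35 to 0.9 m from the base axis. Payload 8.1 kg.
Tool frame: the origin (TCP) lies midway between the tips of the shut fingers; the grasp point (between the pads) lies 19 mm behind it (arm.hold_point_z is the distance from the TCP to the grasp point, in m); z points along the fingers, y is the direction in which the jaws open and shut (so a half turn about z gives the same grasp; the last joint's range is limited). The gripper opens to 92 mm and grips with 3 to 60 N. Pads are 19 mm wide; open, the fingers measure 130 mm over their backs; the gripper's body (75 mm by 190 mm) begins 47 mm behind the grasp point.
Start: joints at [-1.218, 0.434, 0.025, 1.573, -0.012, 1.134, -0.075], TCP at [0.275, 0.561, 0.227] pointing down, gripper open.
Joint ranges: [-2.62, 2.62], [-0.44, 2.09], [-1.27, 1.32], [0.08, 2.57], [-1.32, 4.46], [0.12, 2], [-2.74, 2.74]. Speed limits (rad/s): [2.22, 2.22, 3.01, 3.01, 3.14, 3.14, 3.14].

### API

Orientations are given as a rotation vector (axis times angle).
In Python, from cell import arm gives the robot as it stands.
- The arm moves only by the shell command python3 -m pendant 'ROWS' [FORCE]. ROWS is JSON, a list of rows, each a list of 3 entries, a list of its own where there are three numbers: the shift along the tool's x, y, z in m, then the turn, a rotation vector about the tool's x, y, z in degrees, then the finger opening in m, from 0 to 0.0918. A call has 1 to 10 rows; each row shifts and turns the commanded pose from where the row before left it, along the tool's axes as they then stand; what a row does not reach is not made up. A row lasts 1/8 s, in which the tool goes at most 62.5 mm and 10.7 degrees, less where a joint would pass 70% of its speed; a pose out of reach is approached as far as the arm can. A call with a gripper value outside its range is refused whole. The fingers move at their own pace and stop on an object; FORCE is the grip in N (left out, the last holds). Time passes only in rows, so rows that do not move let the fingers close. It gives the time, the measured TCP pose, the force and the opening at its end, in the units of the state.
- arm.observe(): the state, without advancing time (a new reading comes with each control period).
- arm.get_image(name): name is "side" or "top" or "wrist"; returns (picture, depth): 384x512x3 uint8, red, green, blue; 384x512 float32, m along the optical axis (not along the pixel's ray), 0 where there is no reading.
- arm.camera_params(name): a dict with "fovy" (degrees; the focal length in pixels is half the picture's height over the tangent of half this angle, whatever the lens; pixels are square), "cx", "cy" (the principal point, pixels), "k1" (the pictures are not rectified: a ray, as slopes to the right and down, at radius r is drawn at 1 + k1 r^2 times it, then the intrinsics apply), "rvec" (rotation vector, rad) and "tvec" (3), from world to camera coordinates, as OpenCV has them; the wrist camera has in their place "mount" (4x4, takes a point from camera to tool coordinates, whose origin is the TCP and whose axes are the flange's). Camera axes: x right, y down, z forward; pixel columns grow to the right and rows downward; lengths in m; the calibration is good to about 2 mm. A picture is of the moment at which its call begins: read the wrist's pose just before it. camera_params takes no time and is no camera call.
- arm.sign_off(): hands the job in, once; it reports no verdict.
Trained networks look in the newest picture that a camera, given by its name, has taken for a name from the list of things; names that differ only in an ending like _2 or _b are one class to them, and where a whole thing is asked for, a point or a joint stands for the part that bears it (a point fixed in the world has none). Each returns a list of dicts, best first, with "conf" (0 to 1); they miss things now and then, are a little off and sometimes report something else, mostly with a low value. They report only what shows in the picture. A call takes as long as a camera call. They do not tell look-alikes from the thing itself.
- arm.look_for(camera, label): "rect" ([centre column, centre row, width, height] in pixels, round what is visible of it).
- arm.masks_of(camera, label): "pixels" (384x512 bool, what is visible of it) and "rect" ([centre column, centre row, width, height] in pixels, round what is visible of it).
The state is a dict: "clock": time; "joints": joint angles; "dq": joint speeds; "joint_efforts": joint torques, N m; "position": TCP position; "ee_rot": TCP orientation; "force": force on the tool from outside, world axes, zero at the start; "ft_torque": the same for the moment, N m; "width": opening from 0.0 (shut) to 1.0 (fully open).
Only numpy, scipy, OpenCV 4.12 (cv2) and the standard library are available. Lean on these libraries where they do the work, as an engineer would, in place of code of your own. Each camera call takes 0.05 s, during which the arm holds its last target.

## Working session

There is one attempt and no reset: what is moved stays moved. The work goes in short steps, Python scripts to look and compute and a shell command to move; the robot and the scene stay as the last step left them, time stands still between calls to the robot, and variables do not carry over. Pictures are saved under pics/ and viewed, and the job is handed in when it is done.

```bash
ls; mkdir -p pics; cat > h.py <<'E'
import numpy as np, cv2
from scipy.spatial.transform import Rotation as R
from cell import arm
def cam(name,state=None):
    p=arm.camera_params(name)
    f=192/np.tan(np.radians(p["fovy"])/2)
    if "mount" in p:
        s=state or arm.observe()
        T=np.eye(4);T[:3,:3]=R.from_rotvec(s["ee_rot"]).as_matrix();T[:3,3]=s["position"]
        M=T@np.array(p["mount"])   # cam->world
    else:
        W=np.eye(4);W[:3,:3]=R.from_rotvec(p["rvec"]).as_matrix();W[:3,3]=np.ravel(p["tvec"])
        M=np.linalg.inv(W)
    return dict(f=f,cx=p["cx"],cy=p["cy"],k1=p["k1"],M=M)
def ray(c,u,v):
    xd=(np.asarray(u,float)-c["cx"])/c["f"];yd=(np.asarray(v,float)-c["cy"])/c["f"]
    x,y=xd.copy(),yd.copy()
    for _ in range(20):
        s=1+c["k1"]*(x*x+y*y);x=xd/s;y=yd/s
    return x,y
def unproj(c,u,v,d):
    x,y=ray(c,u,v);P=np.stack([x*d,y*d,d*np.ones_like(x)],-1)
    return P@c["M"][:3,:3].T+c["M"][:3,3]
def atz(c,u,v,z):
    x,y=ray(c,u,v);D=np.stack([x,y,np.ones_like(x)],-1)@c["M"][:3,:3].T
    o=c["M"][:3,3];return o+D*((z-o[2])/D[...,2])[...,None]
def proj(c,P):
    P=np.atleast_2d(P);Q=(P-c["M"][:3,3])@c["M"][:3,:3]
    x=Q[:,0]/Q[:,2];y=Q[:,1]/Q[:,2];s=1+c["k1"]*(x*x+y*y)
    return np.stack([x*s*c["f"]+c["cx"],y*s*c["f"]+c["cy"]],-1)
def snap(name,tag):
    s=arm.observe();c=cam(name,s);im,d=arm.get_image(name)
    cv2.imwrite(f"pics/{tag}.png",cv2.cvtColor(im,cv2.COLOR_RGB2BGR))
    np.savez(f"pics/{tag}.npz",im=im,d=d,**{k:v for k,v in c.items()})
    return im,d,c
def load(tag):
    z=np.load(f"pics/{tag}.npz");return z["im"],z["d"],{k:z[k] for k in("f","cx","cy","k1","M")}
def crop(tag,u0,v0,u1,v1,out,k=5):
    im=cv2.imread(f"pics/{tag}.png")[v0:v1,u0:u1]
    cv2.imwrite(f"pics/{out}.png",cv2.resize(im,None,fx=k,fy=k,interpolation=cv2.INTER_CUBIC))
E
python3 - <<'E'
from h import *
print(arm.observe(), arm.hold_point_z)
for n in("side","top","wrist"):
    snap(n,n+"0");c=cam(n);print(n,c["f"],c["M"].round(3).tolist(),c["k1"])
E
```

```text
pics
{'clock': 0.0, 'joints': array([-1.21759324,  0.43518627,  0.02495301,  1.57410329, -0.01161355,
        1.13398393, -0.07506332]), 'dq': array([-0.0009348 , -0.00149584, -0.00053708,  0.00049255,  0.00014067,
        0.00053083,  0.00105391]), 'joint_efforts': array([-6.25021221e-04, -6.67867827e+01,  9.84555557e-01, -3.14443946e+01,
       -6.05618348e-02,  4.30608855e-02,  1.49173675e-04]), 'position': array([0.27492694, 0.56071599, 0.22596514]), 'ee_rot': array([-7.09771604e-01, -3.06012649e+00,  2.38505058e-03]), 'force': array([ 1.09195179, -1.13693705,  1.22610806]), 'ft_torque': array([ 0.03487239, -0.02770664, -0.04208021]), 'width': 1.001189606743861} 0.0188
side 440.75052468697163 [[0.971, -0.167, 0.17, 0.34], [-0.238, -0.642, 0.729, -0.914], [-0.013, -0.749, -0.663, 0.891], [0.0, 0.0, 0.0, 1.0]] 0.0040551221665906054
top 395.84356421114484 [[-0.014, -0.995, 0.099, 0.456], [-1.0, 0.014, -0.004, 0.008], [0.003, -0.099, -0.995, 1.275], [0.0, 0.0, 0.0, 1.0]] -0.1127599818362761
wrist 266.8096888451762 [[0.44, 0.867, 0.234, 0.211], [0.898, -0.424, -0.116, 0.593], [-0.001, 0.261, -0.965, 0.383], [0.0, 0.0, 0.0, 1.0]] -0.029106930510360115
```

View pics/top0.png

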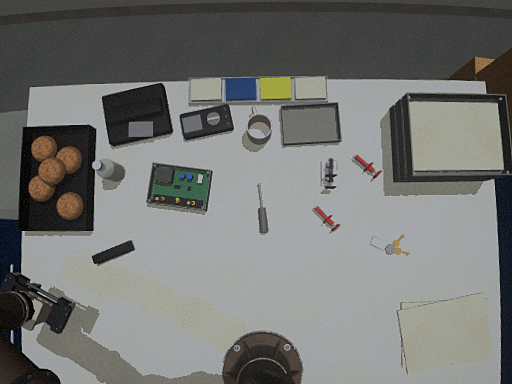

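View pics/side0.png

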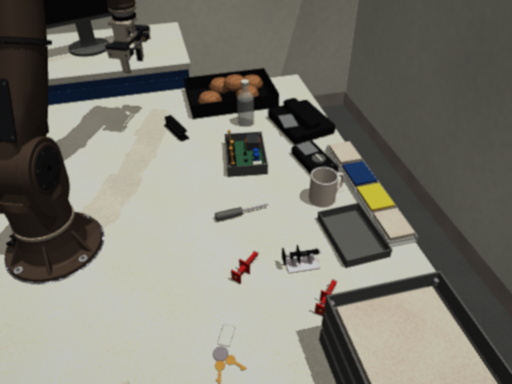

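```bash
python3 - <<'E'
from h import *
crop("top0",295,140,395,240,"c1",6)
crop("top0",140,155,220,220,"c2",9)
crop("side0",265,235,345,320,"c3",7)
for l in("probe","rest","unit","guard","thumb","screwdriver","post_foot"):
    for n in("top","side"):
        r=arm.look_for(n,l);print(l,n,[(round(x["conf"],2),np.round(x["rect"],1).tolist()) for x in r])
E
```

```text
probe top [(0.71, [326.9, 218.4, 27.6, 29.0]), (0.63, [365.9, 164.6, 27.9, 25.4]), (0.56, [330.2, 173.2, 9.0, 29.9]), (0.55, [114.4, 254.2, 41.5, 28.2])]
probe side [(0.75, [301.3, 255.5, 33.0, 9.0]), (0.72, [325.6, 298.5, 20.3, 36.8]), (0.61, [299.3, 257.8, 40.6, 16.1]), (0.52, [244.6, 268.8, 26.4, 36.3])]
rest top [(0.69, [328.2, 174.2, 15.2, 25.3])]
rest side [(0.92, [305.4, 266.9, 32.3, 19.1])]
unit top []
unit side [(0.95, [246.2, 153.6, 41.4, 43.2])]
guard top [(0.47, [370.6, 167.1, 22.6, 24.9])]
guard side [(0.84, [243.4, 265.6, 21.9, 25.1]), (0.74, [323.9, 298.4, 19.1, 37.6]), (0.57, [299.2, 254.1, 40.1, 19.0])]
thumb top []
thumb side [(0.48, [299.8, 257.1, 37.9, 17.1]), (0.48, [234.1, 278.1, 7.4, 10.9])]
screwdriver top [(0.54, [263.0, 218.1, 11.6, 25.5])]
screwdriver side [(0.85, [242.3, 211.2, 53.8, 23.7])]
post_foot top [(0.94, [178.9, 188.1, 69.0, 45.7])]
post_foot side [(0.6, [245.3, 153.3, 41.7, 45.3])]
```

```bash
python3 - <<'E'
import cv2,numpy as np
a=[cv2.imread(f"pics/c{i}.png") for i in(1,2,3)]
h=450
cv2.imwrite("pics/c123.png",cv2.resize(np.hstack([cv2.resize(x,(int(x.shape[1]*h/x.shape[0]),h)) for x in a]),(800,260)))
E
```

```text
(no output)
```

View pics/c1.png

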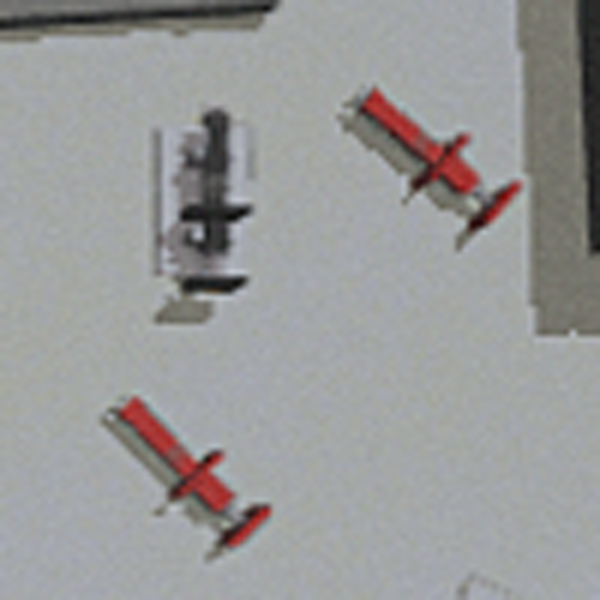

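View pics/c2.png

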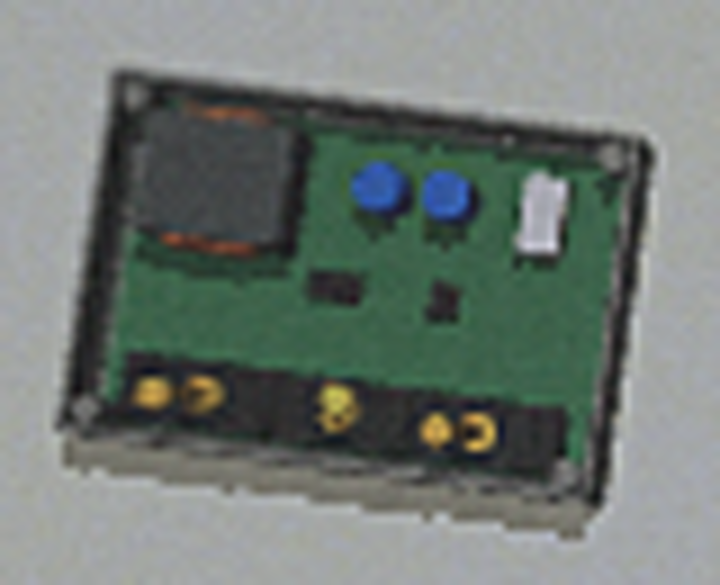

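View pics/c3.png

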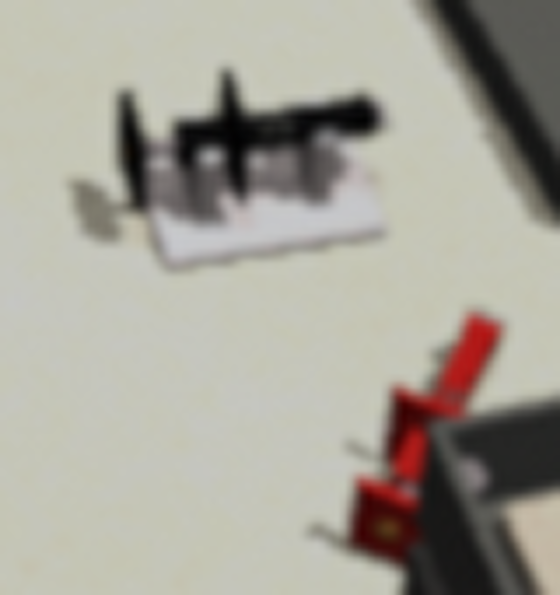

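```bash
python3 - <<'E'
from h import *
print(arm.observe()["clock"])
im,d,c=load("top0")
def pt(u,v,z): return atz(c,np.array([u]),np.array([v]),z)[0].round(4)
# probe: nose (295+215/6,140+112/6), guard(295+216/6,140+212/6), thumb rear
print("nose",pt(295+215/6,140+112/6,.045),"guard top",pt(295+216/6,140+212/6,.06),"thumb",pt(295+213/6,140+286/6,.058))
f=lambda x,y,z:pt(140+x/9,155+y/9,z)
print("unit corners",f(120,72,.04),f(650,140,.04),f(600,505,.04),f(58,425,.04))
print("nuts",f(152,392,.08),f(336,400,.08),f(436,430,.08)," alt",f(205,395,.08),f(480,430,.08))
s=arm.observe();Rm=R.from_rotvec(s["ee_rot"]).as_matrix();print(Rm.round(3).tolist())
print(np.array(arm.camera_params("wrist")["mount"]).round(3).tolist())
E
```

```text
0.85
nose [ 0.6672 -0.2272  0.045 ] guard top [ 0.6122 -0.2231  0.06  ] thumb [ 0.5739 -0.2206  0.058 ]
unit corners [0.6622 0.336  0.04  ] [0.635  0.1479 0.04  ] [0.5074 0.1656 0.04  ] [0.5375 0.3564 0.04  ]
nuts [0.5457 0.3129 0.08  ] [0.5422 0.25   0.08  ] [0.5317 0.2159 0.08  ]  alt [0.5445 0.2947 0.08  ] [0.5315 0.201  0.08  ]
[[-0.898, 0.44, 0.0], [0.44, 0.898, 0.0], [-0.0, 0.0, -1.0]]
[[0.0, -0.965, -0.261, 0.071], [1.0, 0.0, 0.0, 0.001], [-0.0, -0.261, 0.965, -0.157], [0.0, 0.0, 0.0, 1.0]]
```

View pics/wrist0.png

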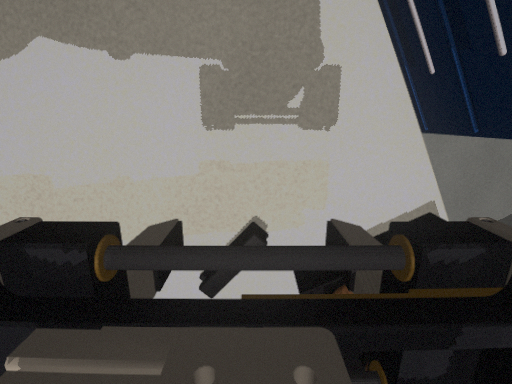

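```bash
cat >> h.py <<'E'
def plan(pos,xdir_deg,n,pitch=0,s=None):
    """rows to reach pos with tool z down, tool x at world azimuth; pitch=tilt deg about tool x"""
    s=s or arm.observe();A=R.from_rotvec(s["ee_rot"]);p=np.array(s["position"])
    a=np.radians(xdir_deg);X=np.array([np.cos(a),np.sin(a),0]);Z=np.array([0,0,-1.]);Y=np.cross(Z,X)
    B=R.from_matrix(np.stack([X,Y,Z],1))*R.from_rotvec([np.radians(pitch),0,0])
    dr=(A.inv()*B).as_rotvec();dp=(np.array(pos)-p)/n
    print("tot",np.linalg.norm(dp*n),np.degrees(dr).round(2))
    for i in range(n):
        Ai=A*R.from_rotvec(dr*i/n)
        print((Ai.inv().apply(dp)).round(4).tolist(),np.degrees(dr/n).round(2).tolist())
def st():
    s=arm.observe();Rm=R.from_rotvec(s["ee_rot"]).as_matrix()
    print("t",s["clock"],"pos",s["position"].round(4),"x",Rm[:,0].round(3),"y",Rm[:,1].round(3),"z",Rm[:,2].round(3),"F",s["force"].round(2),"w",round(s["width"]*91.8,1))
E
python3 -c "
from h import *
plan([.53,.215,.18],83.5,8)"
```

```text
tot 0.43242629067355387 [ 0.   -0.   70.38]
[-0.0477, -0.0248, 0.0058] [0.0, -0.0, 8.8]
[-0.0509, -0.0172, 0.0058] [0.0, -0.0, 8.8]
[-0.0529, -0.0093, 0.0058] [0.0, -0.0, 8.8]
[-0.0537, -0.0011, 0.0058] [0.0, -0.0, 8.8]
[-0.0533, 0.0072, 0.0058] [0.0, -0.0, 8.8]
[-0.0515, 0.0152, 0.0058] [0.0, -0.0, 8.8]
[-0.0486, 0.0229, 0.0058] [0.0, -0.0, 8.8]
[-0.0445, 0.0301, 0.0058] [0.0, -0.0, 8.8]
```

```bash
python3 -m pendant '[[[-0.048,-0.025,0.006],[0,0,8.8],0.0918],[[-0.051,-0.017,0.006],[0,0,8.8],0.0918],[[-0.053,-0.009,0.006],[0,0,8.8],0.0918],[[-0.054,-0.001,0.006],[0,0,8.8],0.0918],[[-0.053,0.007,0.006],[0,0,8.8],0.0918],[[-0.0515,0.015,0.006],[0,0,8.8],0.0918],[[-0.0485,0.023,0.006],[0,0,8.8],0.0918],[[-0.0445,0.03,0.006],[0,0,8.8],0.0918],[[0,0,0],[0,0,0],0.0918]]'
python3 -c "
from h import *
st();snap('wrist','w1');st()"
```

```text
clock: 1.98
position: [0.5327, 0.2099, 0.1787]
ee_rot: [2.352, 2.079, -0.001]
force: [-0.2, 0.7, 0.7]
width: 1.002
t 1.975 pos [0.5327 0.2099 0.1787] x [ 0.123  0.992 -0.002] y [ 0.992 -0.123  0.002] z [ 0.001 -0.002 -1.   ] F [-0.24  0.69  0.68] w 92.0
t 2.025 pos [0.5312 0.2129 0.1786] x [ 0.117  0.993 -0.001] y [ 0.993 -0.117  0.   ] z [ 0.    -0.001 -1.   ] F [-0.05  0.5  -0.28] w 91.8
```

View pics/w1.png

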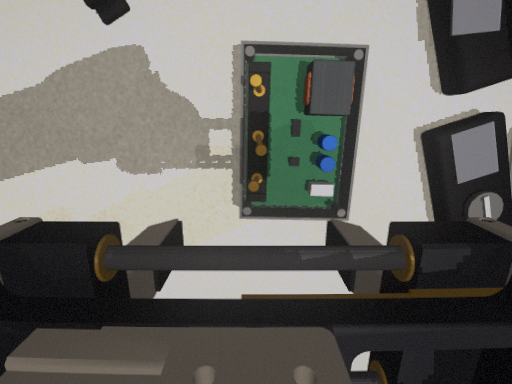

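```bash
python3 -m pendant '[[[0.002,0.0,0.035],[0,0,0],0.0918],[[0.0,0.0,0.03],[0,0,0],0.0918],[[0,0,0],[0,0,0],0.0918],[[0,0,0],[0,0,0],0.0918]]'
python3 -c "
from h import *
st();snap('wrist','w2');st()
crop('w2',200,0,400,230,'w2c',3)"
```

```text
clock: 2.52
position: [0.5308, 0.218, 0.1148]
ee_rot: [-2.343, -2.093, -0.002]
force: [0.1, 0.0, 1.0]
width: 0.999
t 2.525 pos [0.5308 0.218  0.1148] x [0.112 0.994 0.001] y [ 0.994 -0.112  0.001] z [ 0.001  0.001 -1.   ] F [0.1  0.03 1.02] w 91.7
t 2.575 pos [0.5311 0.2178 0.1151] x [0.113 0.994 0.001] y [ 0.994 -0.113  0.002] z [ 0.002  0.001 -1.   ] F [ 0.32 -0.89 -0.24] w 91.7
```

View pics/w2c.png

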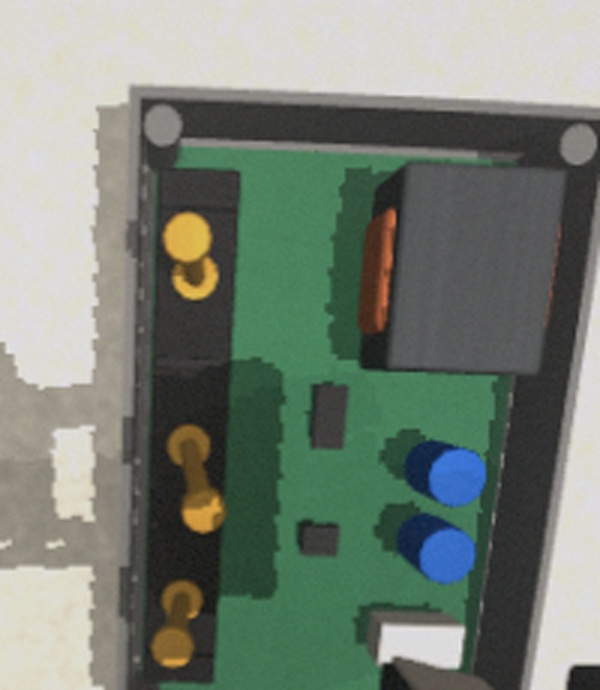

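```bash
python3 - <<'E'
from h import *
im,d,c=load("w2")
f=lambda x,y:(200+x/3,y/3)
for n,(x,y) in dict(nut=(203,512),foot=(188,445),mid=(193,475),mid2=(198,490),Lnut=(188,237),Lfoot=(195,272),Rnut=(172,648),Rfoot=(182,600),strip=(180,370),c1=(163,125),c2=(578,145),fl=(133,90)).items():
    u,v=f(x,y);i,j=int(round(v)),int(round(u));dd=np.median(d[i-1:i+2,j-1:j+2])
    print(n,unproj(c,u,v,dd).round(4), "at .08",atz(c,u,v,.08)[:2].round(4),"at .022",atz(c,u,v,.022)[:2].round(4),"at.04",atz(c,u,v,.04)[:2].round(4))
def e(x,y,z): return atz(c,*f(x,y),z)
# post pixels by colour
hsv=cv2.cvtColor(im,cv2.COLOR_RGB2HSV);m=((hsv[...,0]>12)&(hsv[...,0]<30)&(hsv[...,1]>140)&(hsv[...,2]>60))
m[:, :245]=0;m[:,285:]=0
n,l,s,ce=cv2.connectedComponentsWithStats(m.astype(np.uint8))
for k in range(1,n):
    if s[k,4]>30:
        v,u=np.nonzero((l==k)&(d>0));P=unproj(c,u,v,d[v,u]);print(s[k],P.min(0).round(3),P.max(0).round(3))
        for z0 in np.arange(.015,.09,.01):
            q=P[(P[:,2]>=z0)&(P[:,2]<z0+.01)]
            if len(q):print(round(z0,3),len(q),q.mean(0).round(4), q.min(0).round(4),q.max(0).round(4))
E
```

```text
nut [0.5439 0.2527 0.0786] at .08 [0.5438 0.2529] at .022 [0.5457 0.2422] at.04 [0.5451 0.2455]
foot [0.543  0.2643 0.0284] at .08 [0.5419 0.2694] at .022 [0.5432 0.2636] at.04 [0.5428 0.2654]
mid [0.543  0.2588 0.0555] at .08 [0.5423 0.2621] at .022 [0.5438 0.2542] at.04 [0.5433 0.2567]
mid2 [0.5433 0.2579 0.0766] at .08 [0.5432 0.2584] at .022 [0.5449 0.2493] at.04 [0.5443 0.2521]
Lnut [0.5467 0.3156 0.079 ] at .08 [0.5467 0.3154] at .022 [0.5495 0.3236] at.04 [0.5486 0.321 ]
Lfoot [0.5494 0.3115 0.044 ] at .08 [0.5475 0.3079] at .022 [0.5505 0.3137] at.04 [0.5496 0.3119]
Rnut [0.5325 0.2186 0.0791] at .08 [0.5326 0.2189] at .022 [0.531 0.198] at.04 [0.5315 0.2045]
Rfoot [0.5361 0.2176 0.0338] at .08 [0.5364 0.2313] at .022 [0.5361 0.2141] at.04 [0.5362 0.2194]
strip [0.5432 0.2863 0.0191] at .08 [0.5418 0.2868] at .022 [0.5431 0.2863] at.04 [0.5427 0.2865]
c1 [0.545  0.3499 0.0375] at .08 [0.5437 0.3388] at .022 [0.5455 0.354 ] at.04 [0.545  0.3493]
c2 [0.6556 0.3336 0.0373] at .08 [0.6341 0.3253] at .022 [0.6633 0.3365] at.04 [0.6543 0.333 ]
fl [0.5381 0.3589 0.0384] at .08 [0.53
[... 1179 characters left out ...]
.2585 0.0749]
0.075 169 [0.5438 0.2533 0.0782] [0.5389 0.2474 0.0751] [0.5487 0.2585 0.0807]
[250 193  18  30 306] [0.524 0.198 0.018] [0.542 0.224 0.08 ]
0.015 95 [0.5355 0.2151 0.0209] [0.5236 0.1977 0.0179] [0.5422 0.2203 0.0243]
0.025 16 [0.5361 0.217  0.0301] [0.5336 0.2157 0.025 ] [0.5383 0.2178 0.035 ]
0.035 15 [0.5355 0.2175 0.0398] [0.5326 0.215  0.0364] [0.538  0.2186 0.0436]
0.045 15 [0.5349 0.2188 0.0499] [0.5326 0.2174 0.0463] [0.537  0.2196 0.0549]
0.055 11 [0.5345 0.2197 0.0602] [0.5326 0.2186 0.0551] [0.536  0.2202 0.064 ]
0.065 4 [0.5329 0.2234 0.0748] [0.5305 0.2231 0.0747] [0.5344 0.2236 0.0749]
0.075 150 [0.5325 0.2191 0.0787] [0.5274 0.2138 0.0754] [0.5376 0.2241 0.0804]
```

```bash
python3 -c "
from h import *
plan([.59,-.24,.15],86,9)"
```

```text
tot 0.4629342761092245 [ 0.09 -0.08 -2.46]
[-0.0498, 0.0122, -0.0039] [0.01, -0.01, -0.27]
[-0.0499, 0.012, -0.0039] [0.01, -0.01, -0.27]
[-0.0499, 0.0118, -0.0039] [0.01, -0.01, -0.27]
[-0.05, 0.0115, -0.0039] [0.01, -0.01, -0.27]
[-0.05, 0.0113, -0.0039] [0.01, -0.01, -0.27]
[-0.0501, 0.011, -0.0039] [0.01, -0.01, -0.27]
[-0.0501, 0.0108, -0.0039] [0.01, -0.01, -0.27]
[-0.0502, 0.0106, -0.0039] [0.01, -0.01, -0.27]
[-0.0502, 0.0103, -0.0039] [0.01, -0.01, -0.27]
```

```bash
python3 -m pendant '[[[-0.03,0.01,-0.02],[0,0,-0.3],0.0918],[[-0.05,0.012,-0.015],[0,0,-0.3],0.0918],[[-0.055,0.012,0],[0,0,-0.3],0.0918],[[-0.055,0.012,0],[0,0,-0.3],0.0918],[[-0.055,0.012,0],[0,0,-0.3],0.0918],[[-0.055,0.011,0],[0,0,-0.3],0.0918],[[-0.055,0.011,0],[0,0,-0.3],0.0918],[[-0.055,0.011,0],[0,0,-0.3],0.0918],[[-0.04,0.01,0],[0,0,0],0.0918],[[0,0,0],[0,0,0],0.0918]]'
python3 -m pendant '[[[0,0,0],[0,0,0],0.0918]]'
python3 -c "
from h import *
st();snap('wrist','w3');st()
"
```

```text
clock: 3.82
position: [0.5896, -0.2454, 0.1504]
ee_rot: [2.303, 2.131, -0.001]
force: [0.0, -0.5, -0.3]
width: 0.998
clock: 3.95
position: [0.5901, -0.2398, 0.1496]
ee_rot: [2.299, 2.14, 0.002]
force: [-0.3, 0.8, 0.4]
width: 0.997
t 3.95 pos [ 0.5901 -0.2398  0.1496] x [0.071 0.997 0.001] y [ 0.997 -0.071  0.001] z [ 0.001  0.001 -1.   ] F [-0.3   0.82  0.38] w 91.5
t 4.0 pos [ 0.5901 -0.239   0.1494] x [0.07  0.998 0.001] y [ 0.998 -0.07   0.001] z [ 0.001  0.001 -1.   ] F [ 0.37 -0.4  -0.02] w 91.9
```

View pics/w3.png

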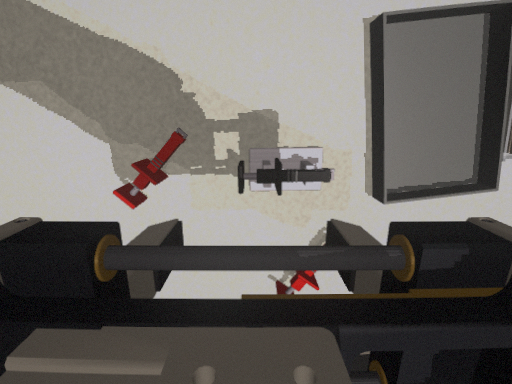

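```bash
python3 - <<'E'
from h import *
crop('w3',225,135,350,210,'w3c',6)
im,d,c=load("w3")
g=im.astype(int).sum(2)
v,u=np.nonzero((g<190)&(d>0));k=(u>230)&(u<345)&(v>145)&(v<205);u,v=u[k],v[k]
P=unproj(c,u,v,d[v,u])
np.save("pics/P3.npy",P)
a=P[P[:,2]>.028];print(len(a),a.min(0),a.max(0))
# guard/thumb: high points
hi=a[a[:,2]>.048];print(hi.min(0),hi.max(0))
bar=a[(a[:,2]>.038)&(a[:,2]<.048)]
import itertools
for x0 in np.arange(.56,.68,.004):
    q=a[(a[:,0]>=x0)&(a[:,0]<x0+.004)]
    if len(q):print(round(x0,3),len(q),"y",q[:,1].min().round(4),q[:,1].mean().round(4),q[:,1].max().round(4),"z",q[:,2].max().round(4),np.median(q[:,2]).round(4))
E
```

```text
1095 [ 0.5752439  -0.23826173  0.02823294] [ 0.66850736 -0.20783558  0.06122479]
[ 0.5752439  -0.23826173  0.04809474] [ 0.61689208 -0.20783558  0.06122479]
0.572 16 y -0.2339 -0.2243 -0.2142 z 0.0581 0.0568
0.576 124 y -0.2339 -0.219 -0.2078 z 0.0583 0.0571
0.58 22 y -0.2222 -0.2131 -0.2084 z 0.0572 0.0532
0.592 42 y -0.228 -0.2218 -0.2163 z 0.047 0.0453
0.596 57 y -0.2282 -0.2215 -0.2163 z 0.0471 0.0456
0.6 56 y -0.2283 -0.2219 -0.2167 z 0.0471 0.0457
0.604 56 y -0.2287 -0.2222 -0.2167 z 0.0469 0.0456
0.608 58 y -0.2302 -0.2225 -0.2171 z 0.0468 0.0455
0.612 163 y -0.2383 -0.222 -0.2079 z 0.0612 0.0583
0.616 41 y -0.2277 -0.2193 -0.208 z 0.0605 0.0461
0.62 44 y -0.228 -0.2229 -0.2187 z 0.0464 0.0448
0.624 45 y -0.2285 -0.2231 -0.2186 z 0.0462 0.0446
0.628 33 y -0.2284 -0.2234 -0.2189 z 0.0466 0.0448
0.632 25 y -0.2289 -0.2233 -0.2194 z 0.0462 0.0445
0.636 45 y -0.2299 -0.2242 -0.2198 z 0.0461 0.0449
0.64 46 y -0.2305 -0.2243 -0.2199 z 0.0465 0.0447
0.644 43 y -0.2296 -0.2246 -0.2201 z 0.0464 0.045
0.648 44 y -0.2301 -0.2248 -0.2201 z 0.0471 0.0445
0.652 40 y -0.2302 -0.2252 -0.2195 z 0.0461 0.0447
0.656 39 y -0.2306 -0.2252 -0.2207 z 0.0459 0.0448
0.66 35 y -0.2309 -0.2249 -0.22 z 0.0456 0.0447
0.664 16 y -0.2312 -0.2248 -0.2202 z 0.0461 0.0449
0.668 5 y -0.2294 -0.227 -0.224 z 0.0395 0.039
```

View pics/w3c.png

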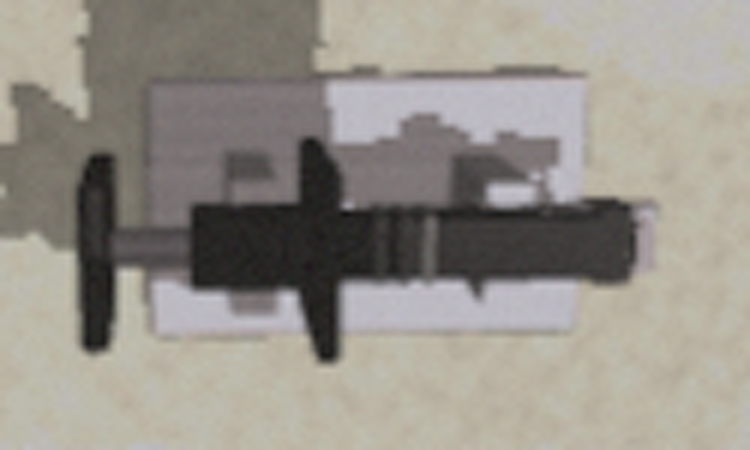

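```bash
python3 - <<'E'
from h import *
im,d,c=load("w3")
f=lambda x,y,z:atz(c,225+x/6,135+y/6,z).round(4)
print("thumb rear",f(80,250,.058),"guard front",f(334,250,.06),f(340,190,.06),"nose",f(633,240,.0455), "guard ends",f(312,140,.06),f(328,360,.06),"thumb ends",f(97,155,.058),f(95,350,.058))
E
```

```text
thumb rear [ 0.576  -0.2185  0.058 ] guard front [ 0.6159 -0.221   0.06  ] [ 0.6173 -0.2115  0.06  ] nose [ 0.667  -0.2258  0.0455] guard ends [ 0.6133 -0.2034  0.06  ] [ 0.6142 -0.2388  0.06  ] thumb ends [ 0.5799 -0.2037  0.058 ] [ 0.577 -0.235  0.058]
```

```bash
python3 -c "
from h import *
st();plan([.596,-.2212,.0475],86.2,3)"
```

```text
t 4.0 pos [ 0.5901 -0.239   0.1494] x [0.07  0.998 0.001] y [ 0.998 -0.07   0.001] z [ 0.001  0.001 -1.   ] F [ 0.37 -0.4  -0.02] w 91.9
tot 0.10359489798016386 [ 0.05 -0.05 -0.23]
[0.006, 0.0015, 0.034] [0.02, -0.02, -0.08]
[0.006, 0.0015, 0.034] [0.02, -0.02, -0.08]
[0.0061, 0.0015, 0.034] [0.02, -0.02, -0.08]
```

```bash
python3 -m pendant '[[[0.009,0.002,0.03],[0,0,-0.2],0.0918],[[0.009,0.002,0.03],[0,0,0],0.0918],[[0,0,0.015],[0,0,0],0.0918],[[0,0,0],[0,0,0],0.0918],[[0,0,0],[0,0,0],0.0918]]'
python3 -c "
from h import *
st();plan([.596,-.2212,.0475],86.2,1);snap('wrist','w4');snap('side','s4')
crop('s4',250,200,350,300,'s4c',6)"
```

```text
clock: 4.62
position: [0.5955, -0.2235, 0.0749]
ee_rot: [2.295, 2.143, 0.001]
force: [-0.2, 0.4, -0.6]
width: 1.002
t 4.625 pos [ 0.5955 -0.2235  0.0749] x [ 0.069  0.998 -0.001] y [ 0.998 -0.069  0.002] z [ 0.002 -0.001 -1.   ] F [-0.19  0.44 -0.58] w 92.0
tot 0.02752250361693803 [ 0.09  0.04 -0.14]
[0.0023, 0.0003, 0.0274] [0.09, 0.04, -0.14]
```

View pics/w4.png

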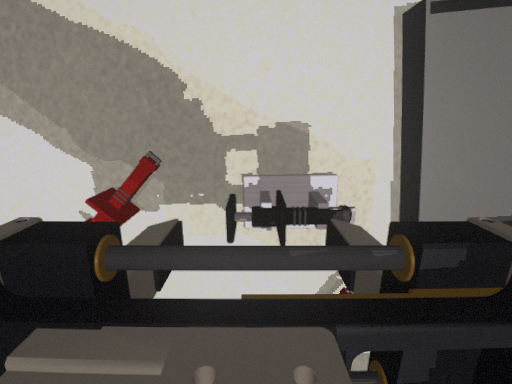

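View pics/s4c.png

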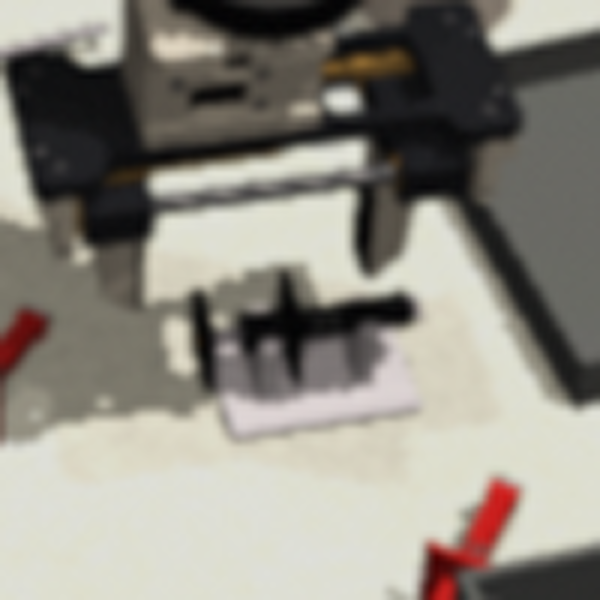

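```bash
python3 -m pendant '[[[0.0015,0.0005,0.015],[0,0,-0.2],0.0918],[[0,0,0.0124],[0,0,0],0.0918],[[0,0,0],[0,0,0],0.0918],[[0,0,0],[0,0,0],0.0918],[[0,0,0],[0,0,0],0.0918]]'
python3 -c "
from h import *
st();plan([.596,-.2212,.0475],86.2,1);snap('wrist','w5')"
```

```text
clock: 5.35
position: [0.5955, -0.2211, 0.0459]
ee_rot: [-2.292, -2.148, -0.0]
force: [-1.2, 1.5, 3.1]
width: 0.998
t 5.35 pos [ 0.5955 -0.2211  0.0459] x [0.065 0.998 0.   ] y [ 0.998 -0.065 -0.   ] z [-0.  0. -1.] F [-1.21  1.48  3.13] w 91.6
tot 0.001738074989750284 [-0.01 -0.03  0.08]
[-0.0001, 0.0006, -0.0016] [-0.01, -0.03, 0.08]
```

View pics/w5.png

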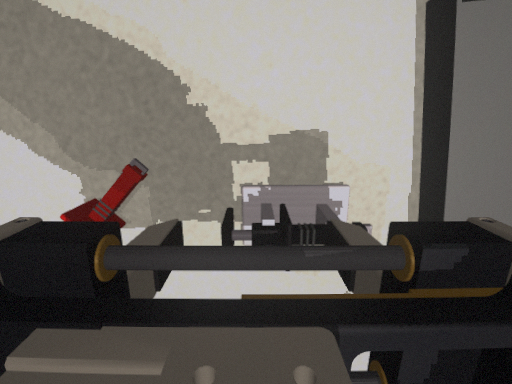

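```bash
python3 -m pendant '[[[0,0.0005,-0.002],[0,0,0],0.0918],[[0,0,0],[0,0,0],0.0918],[[0,0,0],[0,0,0],0.06],[[0,0,0],[0,0,0],0.045],[[0,0,0],[0,0,0],0.045]]' 50
python3 -c "
from h import *
st();snap('wrist','w6')"
```

```text
clock: 6.02
position: [0.596, -0.2214, 0.0483]
ee_rot: [-2.292, -2.148, 0.0]
force: [0.0, -0.6, 0.1]
width: 0.723
t 6.025 pos [ 0.596  -0.2214  0.0483] x [0.065 0.998 0.   ] y [ 0.998 -0.065 -0.   ] z [-0.  0. -1.] F [ 0.05 -0.59  0.06] w 66.4
```

View pics/w6.png

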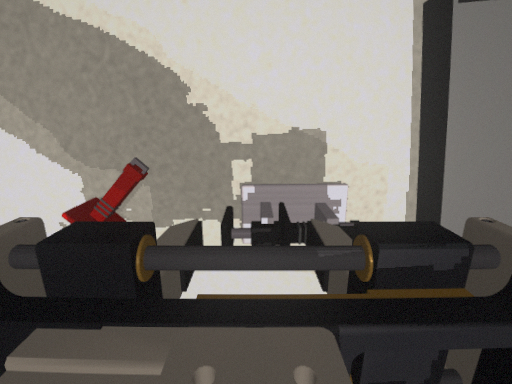

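Force gone at z 0.048, and it's centred. Now I close.

```bash
python3 -m pendant '[[[0,0,0],[0,0,0],0.02],[[0,0,0],[0,0,0],0.02],[[0,0,0],[0,0,0],0.02],[[0,0,0],[0,0,0],0.02],[[0,0,0],[0,0,0],0.02]]' 50
python3 -c "
from h import *
st();snap('wrist','w7')"
```

```text
clock: 6.7
position: [0.5968, -0.2214, 0.0486]
ee_rot: [2.291, 2.148, 0.001]
force: [3.8, -0.5, -1.2]
width: 0.334
t 6.7 pos [ 0.5968 -0.2214  0.0486] x [ 0.065  0.998 -0.   ] y [ 0.998 -0.065  0.001] z [ 0.001 -0.    -1.   ] F [ 3.84 -0.53 -1.19] w 30.6
```

View pics/w7.png

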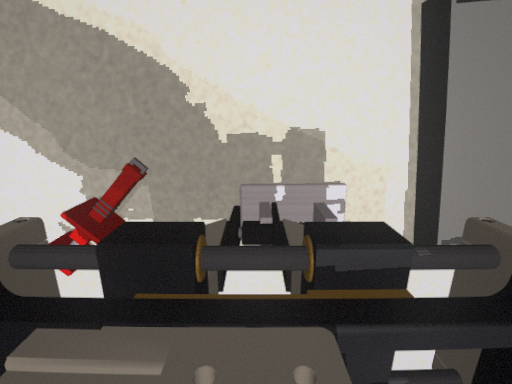

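```bash
python3 -m pendant '[[[0,0,0],[0,0,0],0.02],[[0,0,-0.01],[0,0,0],0.02],[[0,0,-0.02],[0,0,0],0.02],[[0,0,-0.03],[0,0,0],0.02],[[0,0,-0.03],[0,0,0],0.02],[[0,0,-0.02],[0,0,0],0.02],[[0,0,0],[0,0,0],0.02],[[0,0,0],[0,0,0],0.02]]' 50
python3 -c "
from h import *
st();snap('wrist','w8');snap('side','s8')
crop('s8',250,170,350,270,'s8c',6)"
```

```text
clock: 7.75
position: [0.5949, -0.221, 0.1571]
ee_rot: [-2.291, -2.147, 0.002]
force: [-1.2, 0.2, -1.1]
width: 0.333
t 7.75 pos [ 0.5949 -0.221   0.1571] x [0.065 0.998 0.001] y [ 0.998 -0.065 -0.002] z [-0.002  0.001 -1.   ] F [-1.18  0.17 -1.12] w 30.6
```

View pics/w8.png

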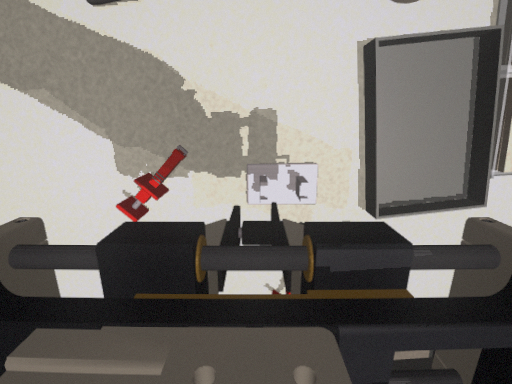

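View pics/s8c.png

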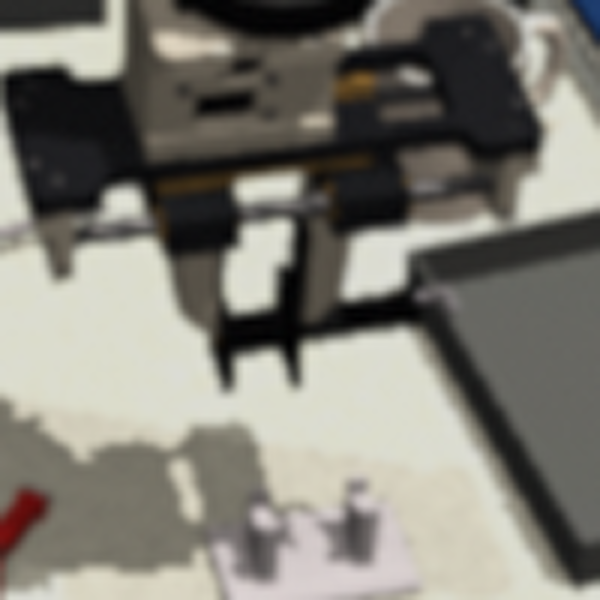

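```bash
python3 - <<'E'
from h import *
crop('w8',200,190,330,270,'w8c',6)
p=arm.camera_params("wrist");M=np.array(p["mount"])
im,d,c=load("w8");cc=dict(c);cc["M"]=M
for n,P in dict(g_lt=(.016,.0153,-.0114),g_ltr=(.016,.0113,-.0114),g_lb=(.016,.0153,.0286),t_lt=(.014,-.0153,-.0094),t_ltf=(.014,-.0103,-.0094),t_lb=(.014,-.0153,.0266),nose=(0.0065,.0653,.003),hook=(.0065,.081,.006)).items():
    q=proj(cc,P)[0];print(n,q.round(1),((q-[200,190])*6).round())
E
```

```text
g_lt [281.8 219.2] [491. 175.]
g_ltr [274.9 219.2] [450. 175.]
g_lb [276.3 199.7] [458.  58.]
t_lt [229.6 221.2] [178. 187.]
t_ltf [238.  221.2] [228. 187.]
t_lb [234.  203.1] [204.  79.]
nose [356.5 225. ] [939. 210.]
hook [378.4 223.3] [1070.  200.]
```

View pics/w8c.png

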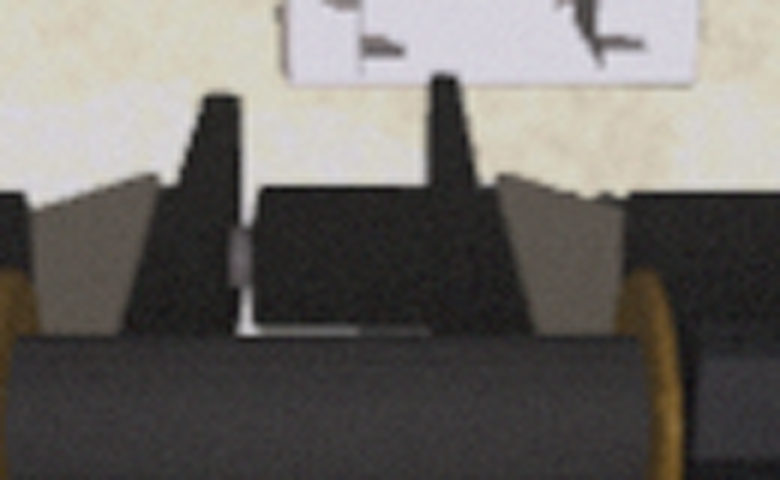

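```bash
cat >> h.py <<'E'
YAW=-0.14; ROLL=0.17; PITCH=0.0
def probeR(yaw=None,roll=None,pitch=0.):
    yaw=YAW if yaw is None else yaw; roll=ROLL if roll is None else roll
    return R.from_euler("ZYX",[yaw,pitch,roll])
T2P=R.from_matrix(np.array([[0,1,0],[1,0,0],[0,0,-1.]]).T)  # cols: tool x,y,z in probe coords
T2P=R.from_matrix(np.array([[0,1,0],[1,0,0],[0,0,-1.]]))
LAT=-0.001; HZ=0.0084; NOSE=0.0653
def nose_now(s=None):
    s=s or arm.observe();A=R.from_rotvec(s["ee_rot"]);return np.array(s["position"])+A.apply([LAT,NOSE,HZ]),A*T2P.inv()
def tgt(post,off):
    """TCP pose such that post point is at nose-frame coords off (x ahead of nose,y left,z up)"""
    P=probeR();n=np.array(post)-P.apply(off);A=P*T2P
    return n-A.apply([LAT,NOSE,HZ]),A
def plan2(pos,A1,n):
    s=arm.observe();A=R.from_rotvec(s["ee_rot"]);p=np.array(s["position"])
    dr=(A.inv()*A1).as_rotvec();dp=(np.array(pos)-p)/n
    print("to",np.round(pos,4),"tot",np.linalg.norm(dp*n).round(4),np.degrees(dr).round(2))
    for i in range(n):
        Ai=A*R.from_rotvec(dr*i/n);print((Ai.inv().apply(dp)).round(4).tolist(),np.degrees(dr/n).round(2).tolist())
POST=np.array([.5435,.2565,.057])
def where(post=POST):
    n,P=nose_now();print("post in nose frame mm",(P.inv().apply(np.array(post)-n)*1000).round(1),"nose",n.round(4),"rpy",P.as_euler("ZYX").round(3))
E
python3 -c "
from h import *
st();where();p,A=tgt(POST+[0,0,0.08],[.00525,-.018,0]);plan2(p,A,10)"
```

```text
t 7.85 pos [ 0.595  -0.221   0.1569] x [0.065 0.998 0.001] y [ 0.998 -0.065 -0.003] z [-0.002  0.001 -1.   ] F [ 0.34 -0.22 -1.22] w 30.4
post in nose frame mm [-147.5  474.1  -92. ] nose [ 0.6601 -0.2263  0.1484] rpy [-0.065  0.003  0.001]
to [0.4761 0.2835 0.1485] tot 0.5184 [-0.51  9.71  4.27]
[0.0496, -0.0152, 0.0009] [-0.05, 0.97, 0.43]
[0.0494, -0.0155, 0.0017] [-0.05, 0.97, 0.43]
[0.0493, -0.0159, 0.0026] [-0.05, 0.97, 0.43]
[0.0491, -0.0163, 0.0034] [-0.05, 0.97, 0.43]
[0.0489, -0.0166, 0.0042] [-0.05, 0.97, 0.43]
[0.0487, -0.017, 0.005] [-0.05, 0.97, 0.43]
[0.0485, -0.0174, 0.0058] [-0.05, 0.97, 0.43]
[0.0483, -0.0177, 0.0066] [-0.05, 0.97, 0.43]
[0.048, -0.0181, 0.0074] [-0.05, 0.97, 0.43]
[0.0477, -0.0185, 0.0082] [-0.05, 0.97, 0.43]
```

```bash
python3 -m pendant '[[[0.03,-0.01,0.0005],[0,1,0.4],0.02],[[0.05,-0.0155,0.002],[0,1,0.4],0.02],[[0.05,-0.016,0.0025],[0,1,0.4],0.02],[[0.05,-0.0165,0.0035],[0,1,0.4],0.02],[[0.05,-0.017,0.004],[0,1,0.4],0.02],[[0.05,-0.017,0.005],[0,1,0.4],0.02],[[0.05,-0.0175,0.006],[0,1,0.4],0.02],[[0.05,-0.018,0.0065],[0,1,0.4],0.02],[[0.05,-0.018,0.0075],[0,1,0.5],0.02],[[0.05,-0.018,0.008],[0,0.7,0.5],0.02]]' 50
python3 -m pendant '[[[0.006,-0.002,0],[0,0,0],0.02],[[0,0,0],[0,0,0],0.02],[[0,0,0],[0,0,0],0.02]]' 50
python3 -c "
from h import *
st();where();snap('wrist','w9');snap('side','s9');snap('top','t9');p,A=tgt(POST+[0,0,0.08],[.00525,-.018,0]);plan2(p,A,1)"
```

```text
clock: 9.1
position: [0.4794, 0.276, 0.1518]
ee_rot: [-2.278, -1.981, -0.185]
force: [0.6, -0.2, -1.5]
width: 0.331
clock: 9.48
position: [0.4798, 0.2792, 0.1533]
ee_rot: [-2.281, -1.981, -0.185]
force: [0.3, -0.4, -0.2]
width: 0.331
t 9.475 pos [0.4798 0.2792 0.1533] x [0.139 0.976 0.167] y [ 0.99  -0.14  -0.007] z [ 0.017  0.167 -0.986] F [ 0.35 -0.45 -0.24] w 30.4
post in nose frame mm [  1.6 -28.4 -83.8] nose [0.5445 0.2705 0.1444] rpy [-0.14   0.007  0.168]
to [0.4761 0.2835 0.1485] tot 0.0074 [-0.37  0.07 -0.06]
[0.0024, -0.0042, 0.0056] [-0.37, 0.07, -0.06]
```

View pics/w9.png

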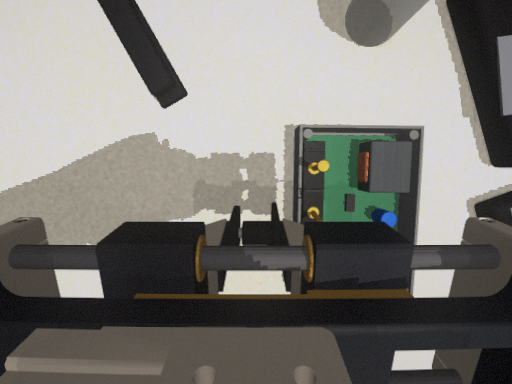

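View pics/s9.png

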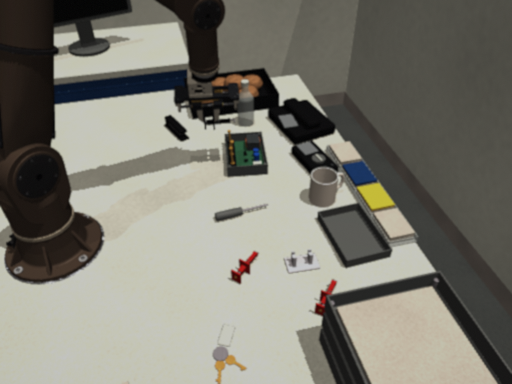

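```bash
python3 - <<'E'
from h import *
im,d,c=load("w9")
hsv=cv2.cvtColor(im,cv2.COLOR_RGB2HSV);m=((hsv[...,0]>12)&(hsv[...,0]<30)&(hsv[...,1]>140)&(hsv[...,2]>60))
m[:, :302]=0;m[:,335:]=0;m[:150]=0;m[222:]=0
v,u=np.nonzero(m&(d>0));P=unproj(c,u,v,d[v,u])
for nm,k in(("L",P[:,1]>.29),("M",P[:,1]<.29)):
  Q=P[k]
  for z0 in np.arange(.015,.09,.01):
    q=Q[(Q[:,2]>=z0)&(Q[:,2]<z0+.01)]
    if len(q):print(nm,round(z0,3),len(q),q.mean(0).round(4),q.min(0).round(4),q.max(0).round(4))
crop('w9',285,120,435,230,'w9c',5)
crop('s9',165,60,275,180,'s9c',5)
E
```

```text
L 0.015 59 [0.5479 0.3131 0.0215] [0.5434 0.3072 0.02  ] [0.5541 0.3188 0.0248]
L 0.025 4 [0.5471 0.3144 0.0305] [0.546  0.3112 0.0263] [0.548  0.3164 0.0336]
L 0.035 6 [0.5465 0.3126 0.0385] [0.5454 0.3112 0.0355] [0.5472 0.3156 0.0441]
L 0.045 4 [0.5458 0.3145 0.0485] [0.5448 0.3112 0.0469] [0.5476 0.3166 0.0525]
L 0.075 116 [0.5456 0.3158 0.079 ] [0.5408 0.3108 0.0758] [0.5509 0.3209 0.0803]
M 0.015 79 [0.5426 0.2648 0.0212] [0.5361 0.2552 0.0184] [0.551  0.2697 0.0247]
M 0.025 21 [0.5414 0.2635 0.0299] [0.5395 0.2603 0.0252] [0.5448 0.2649 0.0342]
M 0.035 19 [0.5418 0.2619 0.0396] [0.5399 0.2605 0.0352] [0.5444 0.2631 0.0441]
M 0.045 17 [0.5425 0.2605 0.0497] [0.5407 0.2596 0.0453] [0.5449 0.2617 0.0538]
```

View pics/w9c.png

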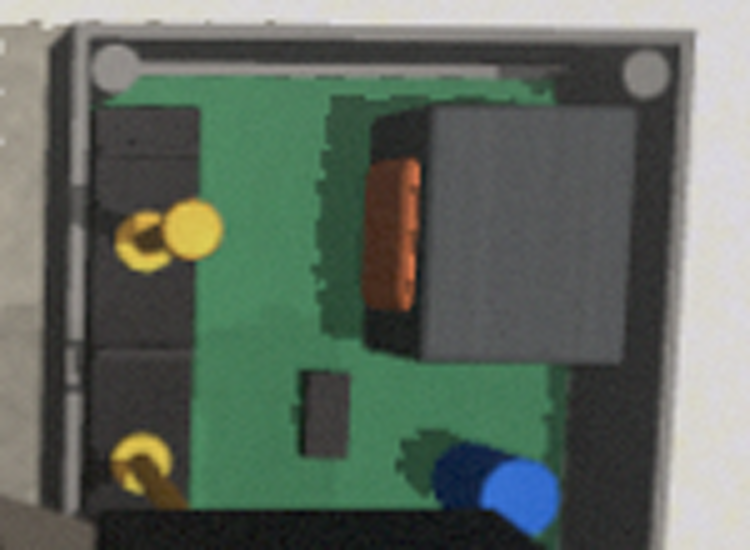

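View pics/s9c.png

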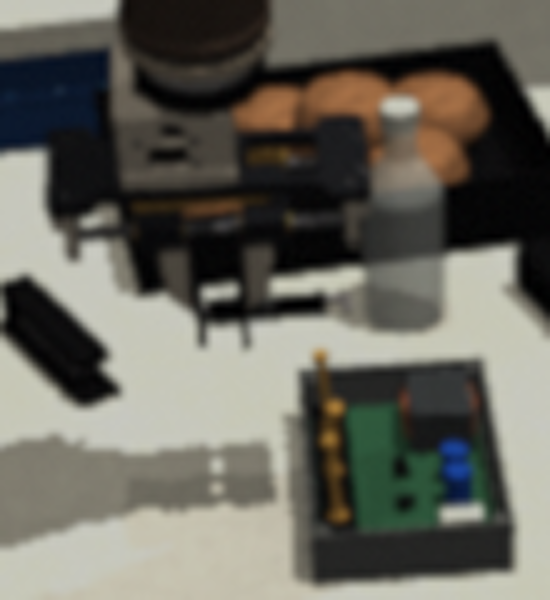

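```bash
python3 -c "
from h import *
p,A=tgt(POST+[0,0,0.02],[.00525,-.018,0]);plan2(p,A,4)"
```

```text
to [0.4761 0.2835 0.0885] tot 0.0653 [-0.37  0.07 -0.06]
[-0.0019, -0.001, 0.0162] [-0.09, 0.02, -0.02]
[-0.0019, -0.001, 0.0162] [-0.09, 0.02, -0.02]
[-0.0019, -0.001, 0.0162] [-0.09, 0.02, -0.02]
[-0.0019, -0.001, 0.0162] [-0.09, 0.02, -0.02]
```

```bash
python3 -m pendant '[[[0.002,-0.003,0.014],[-0.2,0,0],0.02],[[-0.002,-0.001,0.016],[-0.2,0,0],0.02],[[-0.0025,0,0.016],[0,0,0],0.02],[[-0.0025,0,0.016],[0,0,0],0.02],[[0,0,0],[0,0,0],0.02],[[0,0,0],[0,0,0],0.02]]' 50
python3 -c "
from h import *
st();where();p,A=tgt(POST,[.00525,-.018,0]);plan2(p,A,3);snap('side','s10');snap('top','t10');crop('s10',165,80,275,180,'s10c',6)"
```

```text
clock: 10.38
position: [0.4763, 0.287, 0.0918]
ee_rot: [-2.283, -1.985, -0.194]
force: [0.3, 0.6, -1.1]
width: 0.334
t 10.375 pos [0.4763 0.287  0.0918] x [0.137 0.976 0.168] y [ 0.99  -0.139  0.   ] z [ 0.024  0.167 -0.986] F [ 0.34  0.6  -1.06] w 30.7
post in nose frame mm [  5.5 -25.4 -22.4] nose [0.541  0.2783 0.0834] rpy [-0.139 -0.     0.169]
to [0.4761 0.2835 0.0685] tot 0.0236 [0.02 0.04 0.04]
[-0.0025, 0.0001, 0.0075] [0.01, 0.01, 0.01]
[-0.0025, 0.0001, 0.0075] [0.01, 0.01, 0.01]
[-0.0025, 0.0001, 0.0075] [0.01, 0.01, 0.01]
```

View pics/s10c.png

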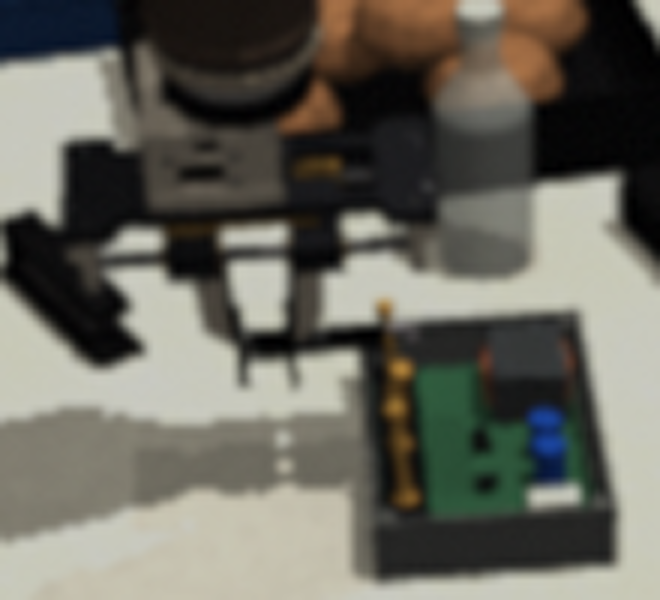

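```bash
python3 -m pendant '[[[-0.0025,0,0.0085],[0,0,0],0.02],[[-0.0025,0,0.0085],[0,0,0],0.02],[[-0.0025,0,0.0075],[0,0,0],0.02],[[0,0,0],[0,0,0],0.02],[[0,0,0],[0,0,0],0.02],[[0,0,0],[0,0,0],0.02]]' 50
python3 -c "
from h import *
st();where();p,A=tgt(POST,[.00525,-.012,0]);plan2(p,A,1);snap('side','s11');snap('top','t11');snap('wrist','w11');crop('s11',205,110,275,180,'s11c',8);crop('t11',140,150,220,220,'t11c',8)"
```

```text
clock: 11.22
position: [0.4757, 0.2839, 0.0665]
ee_rot: [-2.282, -1.985, -0.195]
force: [-0.3, -0.7, -0.9]
width: 0.33
t 11.225 pos [0.4757 0.2839 0.0665] x [0.136 0.976 0.169] y [ 0.99  -0.139  0.001] z [ 0.024  0.167 -0.986] F [-0.29 -0.74 -0.89] w 30.3
post in nose frame mm [  5.6 -18.1   2. ] nose [0.5405 0.2753 0.0581] rpy [-0.139 -0.001  0.169]
to [0.4752 0.2776 0.0675] tot 0.0064 [0.03 0.03 0.06]
[-0.006, 0.0004, -0.002] [0.03, 0.03, 0.06]
```

View pics/s11c.png

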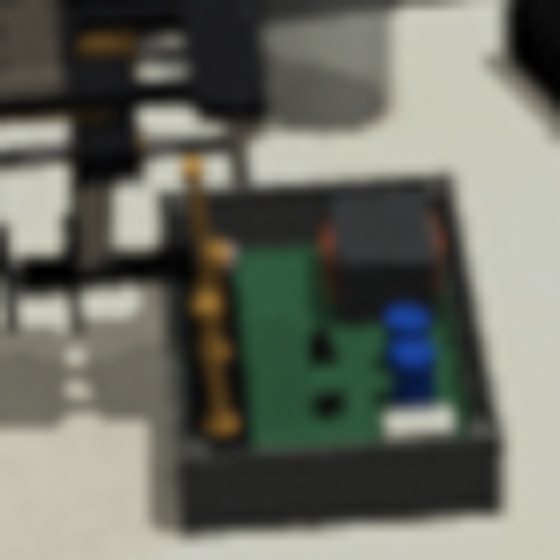

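View pics/t11c.png

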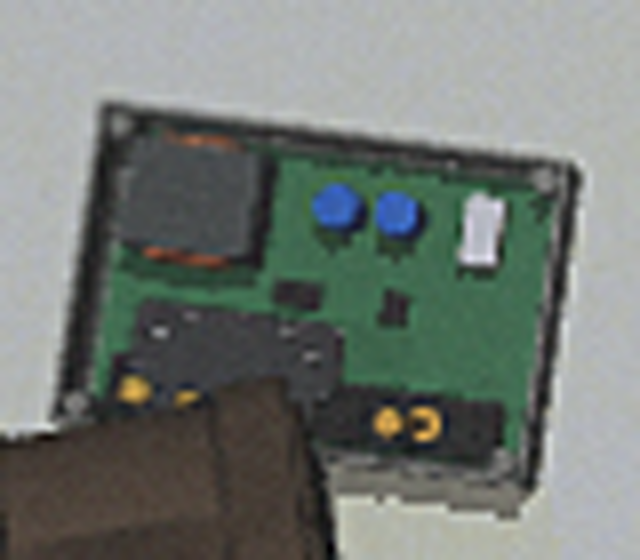

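View pics/w11.png

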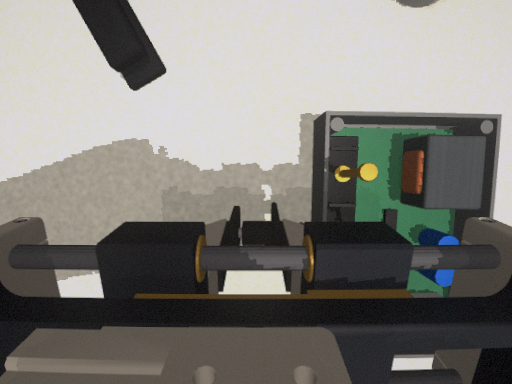

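```bash
python3 - <<'E'
from h import *
im,d,c=load("s11")
n,P=nose_now()
for nm,q in dict(Ln=(.5457,.3156,.079),Lf=(.549,.313,.021),Mn=(.5438,.2533,.079),Mf=(.543,.2637,.021),Rn=(.5325,.2191,.079),Rf=(.5358,.2155,.021),nose=n,cross=n+P.apply([.014,.0005,0]),sh=n+P.apply([.006,.005,0]),lip=n+P.apply([.0125,-.0045,0]),p57=POST).items():
    print(nm,((proj(c,q)[0]-[205,110])*8).round())
E
```

```text
Ln [185. 158.]
Lf [201. 275.]
Mn [211. 241.]
Mf [211. 343.]
Rn [201. 293.]
Rf [217. 414.]
nose [194. 255.]
cross [228. 252.]
sh [208. 246.]
lip [226. 261.]
p57 [211. 282.]
```

```bash
python3 -m pendant '[[[-0.003,0,-0.0005],[0,0,0],0.02],[[-0.003,0,-0.0005],[0,0,0],0.02],[[0,0,0],[0,0,0],0.02],[[0,0,0],[0,0,0],0.02]]' 50
python3 -c "
from h import *
st();where()"
python3 -m pendant '[[[-0.0015,0,0],[0,0,0],0.02],[[-0.0015,0,0],[0,0,0],0.02],[[0,0,0],[0,0,0],0.02]]' 50
python3 -c "
from h import *
st();where()"
```

```text
clock: 11.88
position: [0.4747, 0.2778, 0.0663]
ee_rot: [-2.282, -1.985, -0.194]
force: [-0.2, 0.6, 0.2]
width: 0.333
t 11.875 pos [0.4747 0.2778 0.0663] x [0.137 0.976 0.168] y [ 0.99  -0.139  0.   ] z [ 0.024  0.167 -0.986] F [-0.16  0.61  0.23] w 30.5
post in nose frame mm [  5.8 -11.9   1.2] nose [0.5394 0.2691 0.0579] rpy [-0.139 -0.     0.169]
clock: 12.25
position: [0.4742, 0.2747, 0.0657]
ee_rot: [-2.282, -1.985, -0.194]
force: [-0.3, -0.5, -0.4]
width: 0.334
t 12.25 pos [0.4742 0.2747 0.0657] x [0.137 0.976 0.168] y [ 0.99  -0.139  0.   ] z [ 0.024  0.167 -0.986] F [-0.29 -0.46 -0.45] w 30.6
post in nose frame mm [ 5.8 -8.7  1.2] nose [0.539  0.2661 0.0573] rpy [-0.139 -0.     0.169]
```

```bash
python3 -m pendant '[[[-0.001,0.0004,0],[0,0,0],0.02],[[-0.001,0,0],[0,0,0],0.02],[[0,0,0],[0,0,0],0.02]]' 50
python3 -c "
from h import *
where()"
python3 -m pendant '[[[-0.001,0,0],[0,0,0],0.02],[[-0.001,0,0],[0,0,0],0.02],[[0,0,0],[0,0,0],0.02]]' 50
python3 -c "
from h import *
where()"
```

```text
clock: 12.62
position: [0.4744, 0.2727, 0.0654]
ee_rot: [-2.282, -1.985, -0.194]
force: [0.0, 0.3, -1.0]
width: 0.335
post in nose frame mm [ 5.4 -6.8  1.2] nose [0.5391 0.2641 0.057 ] rpy [-0.139 -0.     0.169]
clock: 13.0
position: [0.4741, 0.2708, 0.0651]
ee_rot: [-2.282, -1.985, -0.194]
force: [0.3, -0.5, -0.5]
width: 0.328
post in nose frame mm [ 5.4 -4.8  1.2] nose [0.5388 0.2621 0.0566] rpy [-0.139 -0.     0.169]
```

```bash
python3 -m pendant '[[[-0.001,0,0],[0,0,0],0.02],[[-0.001,0,0],[0,0,0],0.02],[[0,0,0],[0,0,0],0.02]]' 50
python3 -c "
from h import *
where()"
python3 -m pendant '[[[-0.001,0,0],[0,0,0],0.02],[[-0.0005,0,0],[0,0,0],0.02],[[0,0,0],[0,0,0],0.02]]' 50
python3 -c "
from h import *
where();snap('side','s12');crop('s12',205,110,275,180,'s12c',8)"
```

```text
clock: 13.38
position: [0.4738, 0.2688, 0.0647]
ee_rot: [-2.282, -1.985, -0.194]
force: [-0.3, -0.7, -0.0]
width: 0.333
post in nose frame mm [ 5.4 -2.8  1.2] nose [0.5385 0.2602 0.0563] rpy [-0.139 -0.     0.169]
clock: 13.75
position: [0.4736, 0.2674, 0.0645]
ee_rot: [-2.282, -1.985, -0.194]
force: [0.6, 0.2, -0.0]
width: 0.334
post in nose frame mm [ 5.4 -1.4  1.2] nose [0.5384 0.2588 0.056 ] rpy [-0.139 -0.     0.169]
```

View pics/s12c.png

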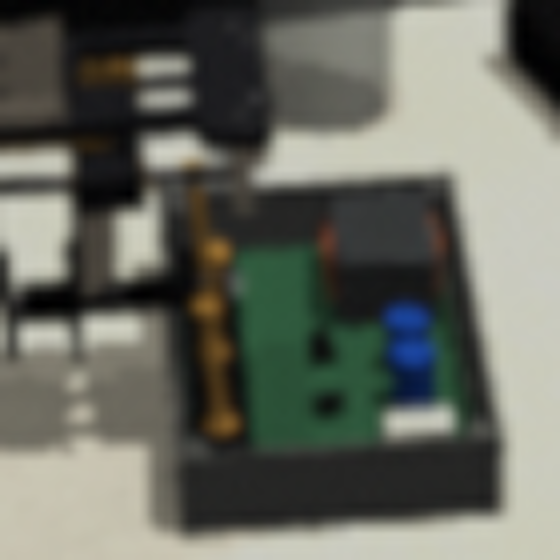

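```bash
python3 -m pendant '[[[-0.001,0,0],[0,0,0],0.02],[[0,0,0],[0,0,0],0.02]]' 50
python3 -m pendant '[[[-0.001,0,0],[0,0,0],0.02],[[0,0,0],[0,0,0],0.02]]' 50
python3 -c "
from h import *
where()"
```

```text
clock: 14.05
position: [0.4735, 0.2664, 0.0643]
ee_rot: [-2.282, -1.985, -0.194]
force: [0.4, -0.4, 0.5]
width: 0.333
clock: 14.3
position: [0.4734, 0.2658, 0.0642]
ee_rot: [-2.282, -1.985, -0.194]
force: [0.4, 0.8, -1.2]
width: 0.336
post in nose frame mm [5.4 0.2 1.2] nose [0.5382 0.2572 0.0558] rpy [-0.139 -0.     0.17 ]
```

```bash
python3 -m pendant '[[[-0.0007,0,0],[0,0,0],0.02],[[0,0,0],[0,0,0],0.02]]' 50
python3 -m pendant '[[[-0.0007,0,0],[0,0,0],0.02],[[0,0,0],[0,0,0],0.02]]' 50
python3 -c "
from h import *
where();st()"
```

```text
clock: 14.55
position: [0.4734, 0.2653, 0.0642]
ee_rot: [-2.281, -1.986, -0.195]
force: [0.7, 2.8, -0.4]
width: 0.338
clock: 14.8
position: [0.4733, 0.2648, 0.0641]
ee_rot: [-2.281, -1.986, -0.195]
force: [0.2, 4.3, -0.4]
width: 0.336
post in nose frame mm [5.4 1.2 1.1] nose [0.538  0.2562 0.0557] rpy [-0.138 -0.001  0.17 ]
t 14.8 pos [0.4733 0.2648 0.0641] x [0.136 0.976 0.169] y [ 0.99  -0.138  0.001] z [ 0.024  0.167 -0.986] F [ 0.2   4.26 -0.41] w 30.9
```

```bash
python3 -m pendant '[[[0.0005,-0.0008,0],[0,0,0],0.02],[[0,0,0],[0,0,0],0.02],[[0,0,0],[0,0,0],0.02]]' 50
python3 -c "
from h import *
where();st()"
python3 -m pendant '[[[0,0,0],[0,0,0],0.033],[[0,0,0],[0,0,0],0.035],[[0,0,0],[0,0,0],0.036],[[0,0,0],[0,0,0],0.036]]' 50
python3 -c "
from h import *
where();st();snap('side','s13');crop('s13',205,110,275,180,'s13c',8)"
```

```text
clock: 15.18
position: [0.4729, 0.2649, 0.0642]
ee_rot: [-2.282, -1.985, -0.195]
force: [3.0, 3.3, 0.7]
width: 0.334
post in nose frame mm [5.8 1.2 0.9] nose [0.5376 0.2563 0.0559] rpy [-0.139 -0.001  0.17 ]
t 15.175 pos [0.4729 0.2649 0.0642] x [0.136 0.976 0.169] y [ 0.99  -0.139  0.001] z [ 0.024  0.167 -0.986] F [2.96 3.34 0.69] w 30.6
clock: 15.68
position: [0.4725, 0.2645, 0.064]
ee_rot: [-2.283, -1.985, -0.194]
force: [2.2, 3.5, 1.1]
width: 0.391
post in nose frame mm [6.2 1.7 1.2] nose [0.5372 0.2559 0.0555] rpy [-0.139 -0.     0.169]
t 15.675 pos [0.4725 0.2645 0.064 ] x [0.137 0.976 0.168] y [ 0.99  -0.139  0.   ] z [ 0.024  0.166 -0.986] F [2.18 3.52 1.11] w 35.9
```

View pics/s13c.png

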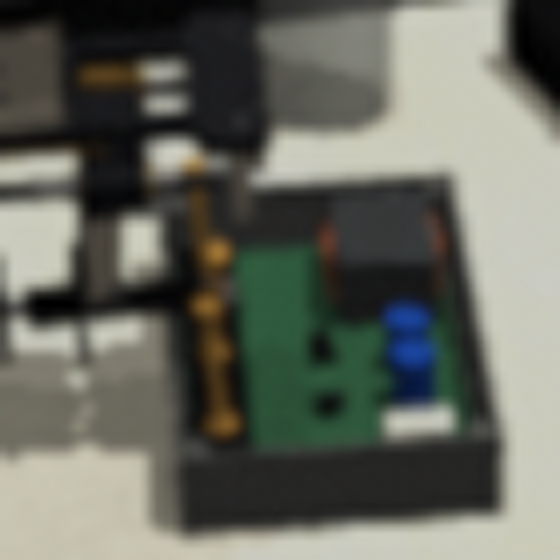

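```bash
python3 -m pendant '[[[0,0,0],[0,0,0],0.037],[[0,0,0],[0,0,0],0.038],[[0,0,0],[0,0,0],0.039],[[0,0,0],[0,0,0],0.039]]' 50
python3 -c "
from h import *
where();st();snap('side','s14');snap('wrist','w14');crop('s14',205,110,275,180,'s14c',8);crop('w14',200,190,330,270,'w14c',6)"
```

```text
clock: 16.23
position: [0.4723, 0.2641, 0.0638]
ee_rot: [-2.283, -1.984, -0.193]
force: [3.0, -0.2, -0.3]
width: 0.426
post in nose frame mm [6.2 2.2 1.3] nose [0.537  0.2554 0.0553] rpy [-0.14   0.     0.168]
t 16.225 pos [0.4723 0.2641 0.0638] x [0.137 0.976 0.168] y [ 0.99  -0.139 -0.   ] z [ 0.023  0.166 -0.986] F [ 3.01 -0.16 -0.32] w 39.1
```

View pics/s14c.png

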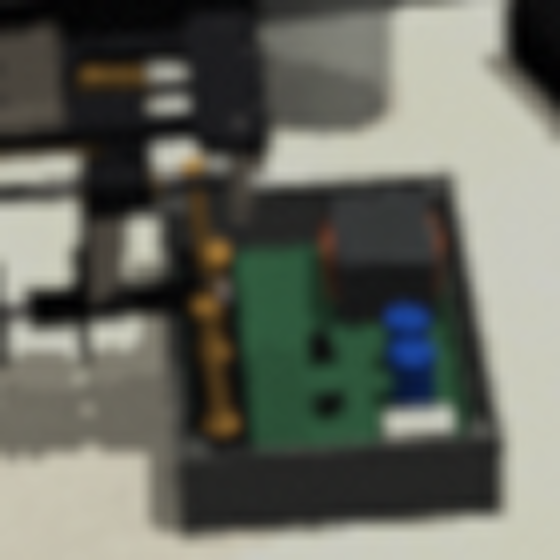

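View pics/w14c.png

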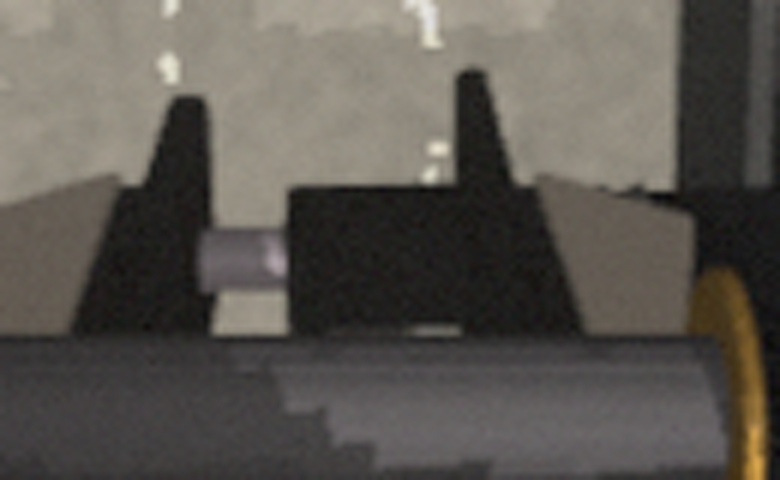

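```bash
python3 -m pendant '[[[0,0,0],[0,0,0],0.0405],[[0,0,0],[0,0,0],0.042],[[0,0,0],[0,0,0],0.042],[[0,0,0],[0,0,0],0.042]]' 50
python3 -c "
from h import *
where();st();snap('side','s15');snap('wrist','w15');crop('s15',205,110,275,180,'s15c',8);crop('w15',200,190,330,270,'w15c',6)"
```

```text
clock: 16.82
position: [0.4721, 0.2647, 0.0639]
ee_rot: [-2.282, -1.985, -0.193]
force: [0.3, 0.4, -1.0]
width: 0.456
post in nose frame mm [6.5 1.5 1.3] nose [0.5369 0.2561 0.0555] rpy [-0.139  0.     0.169]
t 16.825 pos [0.4721 0.2647 0.0639] x [0.136 0.976 0.168] y [ 0.99  -0.138 -0.   ] z [ 0.023  0.167 -0.986] F [ 0.27  0.43 -1.01] w 41.9
```

View pics/w15c.png

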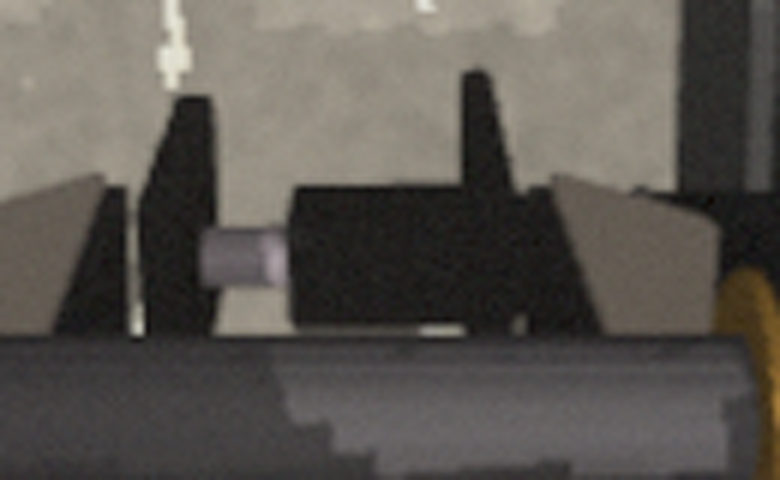

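View pics/s15c.png

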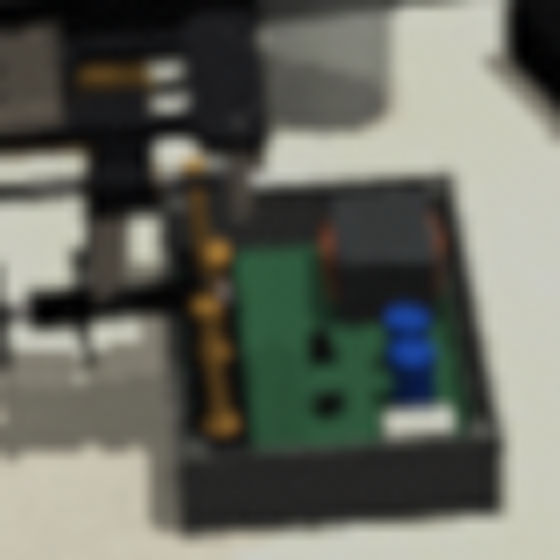

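```bash
python3 -m pendant '[[[0,0,0],[0,0,0],0.05],[[0,0,0],[0,0,0],0.058],[[0,0,0],[0,0,0],0.058],[[0,0,0],[0,0,0],0.058]]' 20
python3 -c "
from h import *
st();snap('wrist','w16');crop('w16',200,190,330,270,'w16c',6);snap('side','s16');crop('s16',205,110,275,180,'s16c',8)"
```

```text
clock: 17.42
position: [0.4724, 0.2648, 0.064]
ee_rot: [-2.282, -1.985, -0.194]
force: [-0.9, -0.3, -0.6]
width: 0.629
t 17.425 pos [0.4724 0.2648 0.064 ] x [0.137 0.976 0.168] y [ 0.99  -0.139  0.   ] z [ 0.024  0.167 -0.986] F [-0.89 -0.27 -0.57] w 57.8
```

View pics/w16c.png

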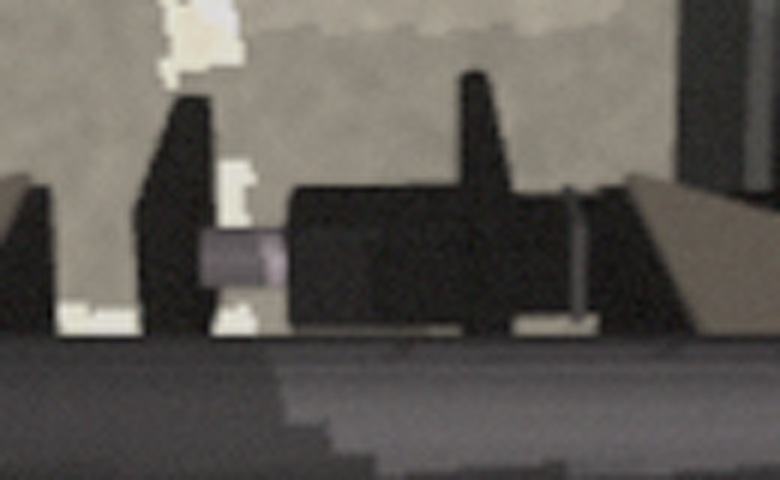

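View pics/s16c.png

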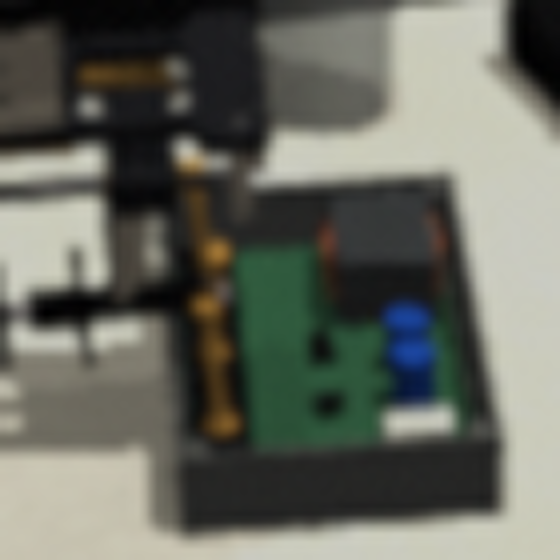

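```bash
python3 -m pendant '[[[0,0,-0.01],[0,0,0],0.058],[[0,0,-0.02],[0,0,0],0.058],[[0,0,-0.03],[0,0,0],0.058],[[0,0,-0.03],[0,0,0],0.058],[[0,0,-0.03],[0,0,0],0.058],[[0,0,0],[0,0,0],0.058],[[0,0,0],[0,0,0],0.058]]' 20
python3 -c "
from h import *
st();snap('wrist','w17');snap('side','s17');crop('s17',195,110,275,180,'s17c',8)"
```

```text
clock: 18.4
position: [0.4693, 0.2447, 0.1822]
ee_rot: [-2.282, -1.985, -0.194]
force: [0.1, -0.7, -0.0]
width: 0.631
t 18.4 pos [0.4693 0.2447 0.1822] x [0.136 0.976 0.168] y [ 0.99  -0.138  0.   ] z [ 0.024  0.167 -0.986] F [ 0.11 -0.75 -0.01] w 57.9
```

View pics/w17.png

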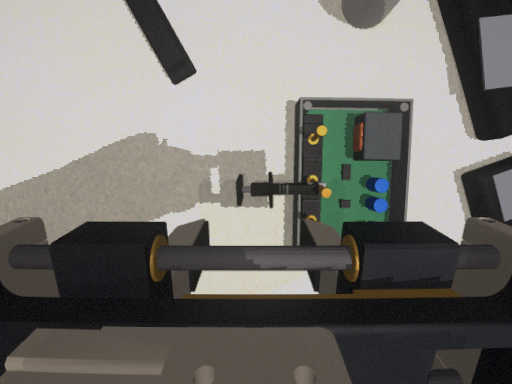

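View pics/s17c.png

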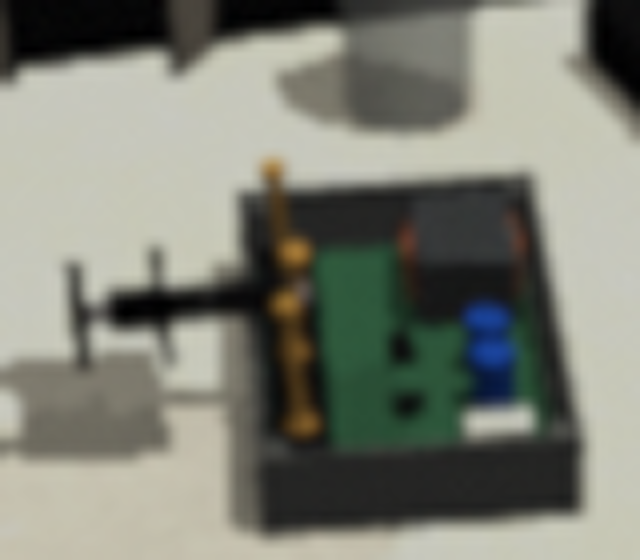

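```bash
python3 -m pendant '[[[0,0,0],[0,0,0],0.058],[[0,0,0],[0,0,0],0.058],[[0,0,0],[0,0,0],0.058],[[0,0,0],[0,0,0],0.058]]'
python3 - <<'E'
from h import *
st();im,d,c=snap('wrist','w18')
crop('w18',225,150,345,220,'w18c',6)
f0=load('w17')[0].astype(int);print("diff",np.abs(f0-im)[150:215,230:340].mean())
g=im.astype(int).sum(2);v,u=np.nonzero((g<200)&(d>0));k=(u>232)&(u<300)&(v>168)&(v<212);u,v=u[k],v[k];P=unproj(c,u,v,d[v,u])
n,_=nose_now()
x=(P-POST)@probeR(roll=0).apply([1,0,0])
for a in np.arange(-.11,-.01,.006):
    q=P[(x>=a)&(x<a+.006)&(P[:,2]>.03)]
    if len(q):print(round(a,3),len(q),"y",q[:,1].min().round(4),q[:,1].max().round(4),"z",np.median(q[:,2]).round(4),q[:,2].max().round(4))
E
```

```text
clock: 19.0
position: [0.4696, 0.2447, 0.1822]
ee_rot: [-2.282, -1.985, -0.194]
force: [0.5, 0.3, 0.1]
width: 0.631
t 19.0 pos [0.4696 0.2447 0.1822] x [0.137 0.976 0.168] y [ 0.99  -0.139  0.   ] z [ 0.024  0.167 -0.986] F [0.48 0.29 0.08] w 57.9
diff 3.6752913752913754
-0.092 157 y 0.2511 0.2822 z 0.0692 0.0735
-0.086 8 y 0.2577 0.2719 z 0.0519 0.0553
-0.08 31 y 0.2588 0.2717 z 0.0583 0.0608
-0.074 77 y 0.258 0.2714 z 0.0596 0.0615
-0.068 64 y 0.2574 0.2707 z 0.0594 0.0616
-0.062 97 y 0.249 0.2779 z 0.0604 0.0762
-0.056 99 y 0.2446 0.2808 z 0.0723 0.0771
-0.05 58 y 0.2571 0.2675 z 0.0594 0.0615
-0.044 54 y 0.2562 0.2669 z 0.0597 0.061
-0.038 47 y 0.2554 0.2664 z 0.0596 0.0613
-0.032 60 y 0.2534 0.2655 z 0.06 0.0621
-0.026 43 y 0.2441 0.27 z 0.0595 0.0619
```

View pics/w18c.png

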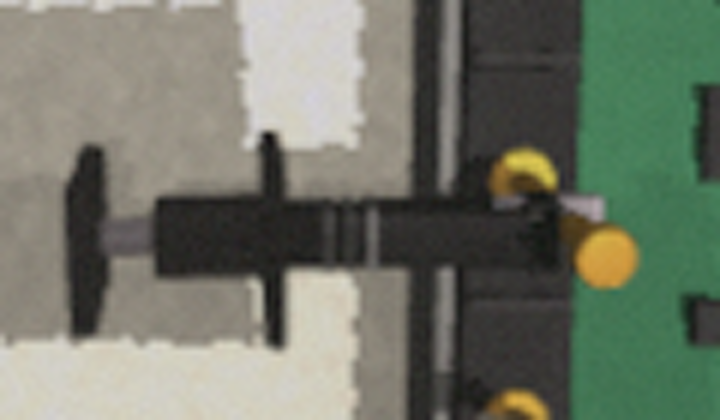

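```bash
python3 - <<'E'
from h import *
a=load('w17')[0].astype(int);b=load('w18')[0].astype(int);print("bg noise",np.abs(a-b)[20:90,0:100].mean())
print(arm.sign_off())
E
```

```text
bg noise 1.6448571428571428
the job is handed in; nothing more can be done
None
```

The probe is hanging by itself on the middle post, and I handed the job in at about 19 s; no verdict was reported.

**What I did:** I took the black probe, not the red look-alikes, by squeezing the guard and thumb plate together at 50 N. I rolled it about 0.17 rad to match the post's lean to the right and moved it in from the left. I felt the hook's shank touch the post at 3 to 4 N. Then I opened the gripper in small steps and backed away upwards.

**Last checks:**
- **Plunger:** it stopped at about 3.5 to 4 mm, judged from the camera, while the gripper's pads opened further. That fits the hook being shut on the post.
- **Position:** the probe lies level lengthwise, still rolled sideways by up to about 0.17 rad. The top of its barrel is about 60 mm above the counter, and the nose is at the post.
- **Robot:** the wrist force is back to noise, and the arm is clear, above the probe.

**Less certain:**
- **At rest:** the two last wrist pictures differed slightly more around the probe (3.7 grey levels) than in the background (1.6). I took that as edge noise because the outline did not visibly move.
- **Clamping force:** I could not measure it directly.
- **Other things on the counter:** I didn't measure them again at the end. The arm never came down near them, and they looked in place in the pictures.

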